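# Free the left-hand-threaded clamp knob of a mixer drive and take its tube carrier off

## Robot

A 6-joint arm with a two-finger parallel gripper is mounted at the origin on a cart in front of the work surface, level with it; the furniture and walls round the work are solid. World frame = base frame: x ahead of the robot, y to its left, z up, the work surface at z = 0. Lengths are in mm, angles in rad, forces in N, time in s.
With the tool pointing down it reaches from about 350 to 975 mm from the base axis. Payload 7.1 kg.
Tool frame: the origin (TCP) lies at the very end of the fingers, on their centre line; the grasp point (between the pads) lies 19 mm behind it; y points along the fingers, x is the direction in which the jaws open and shut, and the axes are right-handed (so a half turn about y gives the same grasp; the last joint's range is limited). The gripper opens to 88 mm and grips with 3 to 60 N. Pads are 20 mm wide; open, the fingers measure 115 mm over their backs; the gripper's body (75 mm by 178 mm) begins 61 mm behind the grasp point.
Start: joints at [1.189, 0.423, 1.63, -0, 1.089, -0.019], TCP at [221.776, 584.312, 222.675] pointing down, gripper open.
Joint ranges: [-3, 3], [-0.9, 2.11], [0.09, 2.58], [-1.31, 4.45], [0.11, 2.69], [-2.54, 2.54]. Speed limits (rad/s): [2.39, 2.39, 3.01, 3.14, 3.14, 3.14].

## Interface

Orientations are given as a rotation vector (axis times angle).
In Python, from workcell import ctrl gives the robot as it stands. The module is installed in compiled form; this text tells all that it offers.
- The arm moves only by the tool carry_out, never from a script. Its arguments are lists of equal length, an entry for each row: "delta_pos": the shift along the tool's x, y, z in cm, a list of three; "rotation": the turn, a rotation vector about the tool's x, y, z in rad, a list of three. In form: {"delta_pos": [[dx, dy, dz], ...], "rotation": [[wx, wy, wz], ...]}. A call has 1 to 12 rows; each row is the pose to reach, as a shift and turn from the pose commanded when the call began, along the tool's axes at that moment; what a row does not reach only later rows make up. A row lasts 1/12 s, in which the tool goes at most 41.7 mm and 7.16 degrees, less where a joint would pass 70% of its speed; a pose out of reach is approached as far as the arm can. A call with a gripper value outside its range is refused whole. "hand" is the closure in counts, from 0 (fully open) to 255 (shut), set as the call begins (left out, the last holds). The fingers move at their own pace and stop on an object; the grip force is fixed at half the most. Time passes only in rows, so rows that repeat a pose let the fingers close. It gives the time, the measured TCP pose, the force and the opening at its end, in the units of the state.
- ctrl.get_obs(): the state, without advancing time (a new reading comes with each control period).
- ctrl.get_image(name): name is "side" or "top"; returns the picture (420x560x3 uint8, red, green, blue); there is no depth.
- ctrl.camera_info(name): a dict with "fov_y" (degrees; the focal length in pixels is half the picture's height over the tangent of half this angle, whatever the lens; pixels are square), "cx", "cy" (the principal point, pixels), "k1" (the pictures are not rectified: a ray, as slopes to the right and down, at radius r is drawn at 1 + k1 r^2 times it, then the intrinsics apply), "R" (3x3) and "t" (3): a world point X has camera coordinates R X + t. Camera axes: x right, y down, z forward; pixel columns grow to the right and rows downward; lengths in mm; the calibration is good to about 2 mm. A picture is of the moment at which its call begins. camera_info takes no time and is no camera call.
- ctrl.close_job(): hands the job in, once; it reports no verdict.
The state is a dict: "t": time; "qpos": joint angles; "qvel": joint speeds; "joint_torque": joint torques, N m; "ee_pos": TCP position; "orientation": TCP orientation; "ft_force": force on the tool from outside, world axes, zero at the start; "moment": the same for the moment, N m; "width": finger opening in mm.
Only numpy, scipy, OpenCV 4.12 (cv2) and the standard library are available. Lean on these libraries where they do the work, as an engineer would, in place of code of your own. Each camera call takes 0.05 s, during which the arm holds its last target.

## Task

Of the two white mixer drives, find the one whose round clamp knob is engraved with a dark ring: its thread is left-handed, so unscrew it by turning it clockwise (seen from above) until the red line on the knob points at the black mark engraved on the housing's left side, just before the end of its travel. The knob stays on its spindle; raise the blue carrier under it a little to clear the front lip, draw it out forwards and set it down gently, upright, flat on the floor of the white tray. Leave the other drive alone and knock nothing else about.

Things in the scene. Friction and masses are not known exactly. Their poses are not given: they have to be found in the camera images.
- lh_drive: Fixed white mixer drive, 145 x 120 x 30 mm high, left-hand thread. Origin on the table under the vertical spindle axis; +x rear, -x front (robot side), +y left. Housing x -85 to +60, y +-60 mm. On top: steel front lip (x -83 to -78, 5 mm high), rear stop (x 33 to 38, 7 mm high), 10 mm spindle, and the black engraved mark on the left rim (x 0, y 45 to 58).
- lh_knob_grip (a point): Point on the left-hand knob's axis at grip height; rises and turns with it. Knob: ribbed white cylinder 40 mm in diameter, from 21.5 mm below this point to 12.5 above; under it a 24 mm hub, 20 mm high, which holds the carrier down. Dark engraved rings on its top and round its upper rim (the other knob has none); a red line on top runs from the axis to the rim.
- lh_knob (a joint): Turn of the left-hand knob in rad, growing clockwise seen from above; 0 fully tight, starts at 0 to 0.5. Each rad lifts the knob by 4 mm (5.6 mm for 1.4 rad: follow it upward). At 4.2 its red line points at the black mark; end stop at 4.7. Friction 0.1 N m; it stays where it is left and cannot come off its spindle.
- lh_carrier_tab (a point): Middle of the upright grip tab of the left-hand drive's blue carrier (loose, about 0.11 kg). Axes: x from the tab towards the slot's open end, z up. Tab 12 mm thick (x), 44 mm wide (y); its top is 16 mm above this point, the plate's top 24 mm and underside 30 mm below. On the drive it stands 60 mm in front (-x) of the spindle axis, axes as the drive's.
- lh_carrier_mid (a point): Carrier plate's centre, 37.5 mm along +x from the tab and 27 mm below it, 3 mm above the underside. Plate 105 (x) x 84 x 6 mm, 14 mm slot open to +x; spindle 22.5 mm behind this point when mounted; small tubes fixed on it, to 19 mm above its underside. To come off: up over the 5 mm lip (17 mm of room at the mark), then 60 mm or more to the drive's -x, then free.
- tray: White open tray (fixed) 170 (x) x 150 (y) mm, walls 3 mm thick and 14 mm high; origin under its centre on the table; its floor is 3 mm thick.
- rh_drive: The other mixer drive (fixed), same housing with an ordinary knob without rings and a blue carrier of its own; origin and axes as for lh_drive. Must be left alone.
- rh_knob (a joint): Turn of the other drive's knob in rad, growing anticlockwise from above (starts at 0.05 to 0.25). Must be left alone.
- rh_carrier_mid (a point): Centre of the plate of the other drive's carrier, same shape. Must be left alone.
- bottle_500: Clear bottle with blue screw cap, 86 mm in diameter, 184 mm high, standing behind the left-hand drive, 125 to 142 mm from the spindle axis: tall enough to meet a gripper's body. Origin under its centre.
- hdpe_black_a: White bottle with black cap, 69 mm in diameter, 167 mm high, standing behind the other drive. Origin under its centre.
- dropper_1: Dropper bottle with green cap, 27 mm in diameter, 86 mm high. Origin under its centre.
- dropper_2: White dropper bottle, 27 mm in diameter, 86 mm high. Origin under its centre.
- petri_1: Petri dish 61 mm in diameter, 15 mm high, lying behind the tray. Origin under its centre.
- label_tape: Yellow tape roll 66 mm in diameter, 19 mm high, lying near the front edge. Origin under its centre.

How it is judged:
By the outcome, as a careful person would: the job done as asked, in the order asked, and still so for the second after the job is handed in, with the robot touching nothing.
It also fails if it takes over 72 s, if anything falls off the work surface, if the arm or the gripper's body presses on something with over 40 N, if the wrist force passes 120 N, or if a joint passes its speed limit or range.

## Working session

There is one attempt and no reset: what is moved stays moved. The work goes in short steps, Python scripts to look and compute and a tool call to move; the robot and the scene stay as the last step left them, time stands still between calls to the robot, and variables do not carry over. Pictures are saved under pics/ and viewed, and the job is handed in when it is done.

Besides the shell and the picture viewer there is one more tool, called after "Request:" as name(argument=value, ...) on one line, values as JSON. carry_out: Moves the arm, as the interface text tells. Its arguments: {"type":"object","properties":{"delta_pos":{"type":"array","items":{"type":"array","items":{"type":"number"}}},"rotation":{"type":"array","items":{"type":"array","items":{"type":"number"}}},"hand":{"type":"number"}},"required":["delta_pos","rotation"]}

```bash
mkdir -p pics
python3 - <<'E'
from workcell import ctrl
import cv2
o=ctrl.get_obs(); print(o)
for n in("side","top"):
    i=ctrl.camera_info(n); print(n,i)
    im=ctrl.get_image(n); cv2.imwrite(f"pics/{n}0.png",im[:,:,::-1])
E
```

```text
{'t': 0.0, 'qpos': array([ 1.18900213e+00,  4.23839229e-01,  1.63066687e+00,  8.09832837e-06,
        1.08858309e+00, -1.90164260e-02]), 'qvel': array([-0.00085163, -0.00122602,  0.0004019 , -0.0006519 ,  0.00139053,
        0.00120732]), 'joint_torque': array([-1.47120016e-03, -5.44619715e+01, -2.73673242e+01,  6.43420452e-02,
        2.27762904e-02, -9.41701978e-05]), 'ee_pos': array([221.57752566, 583.82653696, 221.91178506]), 'orientation': array([-1.36010731, -0.93702192,  0.93908921]), 'ft_force': array([-0.21263206, -0.92375386, -0.54142856]), 'moment': array([-0.00011212, -0.02802569, -0.00590976]), 'width': 87.96706518996467}
side {'fov_y': 49.94870822477417, 'cx': 284.3040282367125, 'cy': 209.42061797566774, 'k1': 0.003743436166844517, 'R': array([[ 0.92523596, -0.3792854 ,  0.00900075],
       [-0.17282964, -0.44248614, -0.87996359],
       [ 0.33774005,  0.81261836, -0.47495585]]), 't': array([-496.67028891,  223.66265528,  918.10687269])}
top {'fov_y': 52.756269348562725, 'cx': 285.12637298280873, 'cy': 213.1147016264195, 'k1': 0.015507772399041742, 'R': array([[-0.00345633, -0.99976047, -0.02161127],
       [-0.98970889,  0.00651159, -0.1429472 ],
       [ 0.14305369,  0.0208948 , -0.98949434]]), 't': array([  90.55986951,  571.84746727, 1135.46394666])}
```

View pics/side0.png

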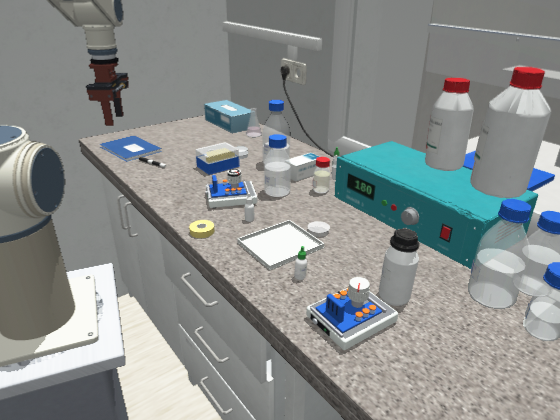

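View pics/top0.png

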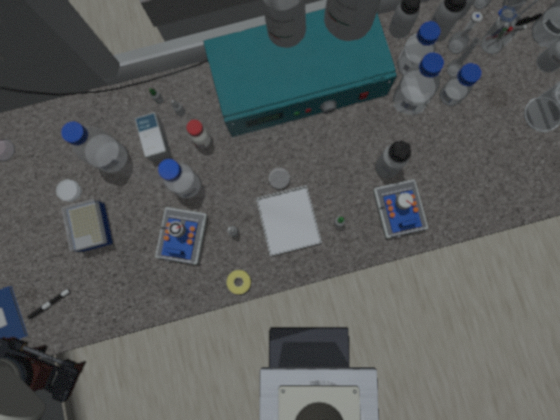

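```bash
cat > h.py <<'E'
import numpy as np, cv2
from workcell import ctrl
def K(n):
    i=ctrl.camera_info(n); f=210/np.tan(np.radians(i['fov_y'])/2)
    return i,f
def proj(n,X):
    i,f=K(n); c=np.asarray(i['R'])@np.asarray(X,float)+i['t']; s=c[:2]/c[2]; s=s*(1+i['k1']*(s@s)); return s*f+[i['cx'],i['cy']]
def ray(n,u,v):
    i,f=K(n); d=np.array([(u-i['cx'])/f,(v-i['cy'])/f]); s=d.copy()
    for _ in range(10): s=d/(1+i['k1']*(s@s))
    R=np.asarray(i['R']); return -R.T@i['t'], R.T@np.r_[s,1]
def plane(n,u,v,z):
    o,d=ray(n,u,v); return o+d*(z-o[2])/d[2]
def tri(a,b):
    A=[];B=[]
    o1,d1=ray('top',*a);o2,d2=ray('side',*b)
    k=np.linalg.lstsq(np.c_[d1,-d2],o2-o1,rcond=None)[0]
    p,q=o1+k[0]*d1,o2+k[1]*d2
    return (p+q)/2,np.linalg.norm(p-q)
def crop(im,x0,y0,w,h,s,name):
    cv2.imwrite('pics/'+name,cv2.resize(im[y0:y0+h,x0:x0+w],None,fx=s,fy=s,interpolation=cv2.INTER_CUBIC))
E
python3 - <<'E'
from h import *
t=cv2.imread('pics/top0.png');s=cv2.imread('pics/side0.png')
t=cv2.convertScaleAbs(t,alpha=1.6)
crop(t,145,195,75,75,8,'t1.png');crop(s,195,150,80,65,8,'s1.png');crop(t,250,160,90,110,5,'t2.png')
E
```

```text
(no output)
```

View pics/t1.png

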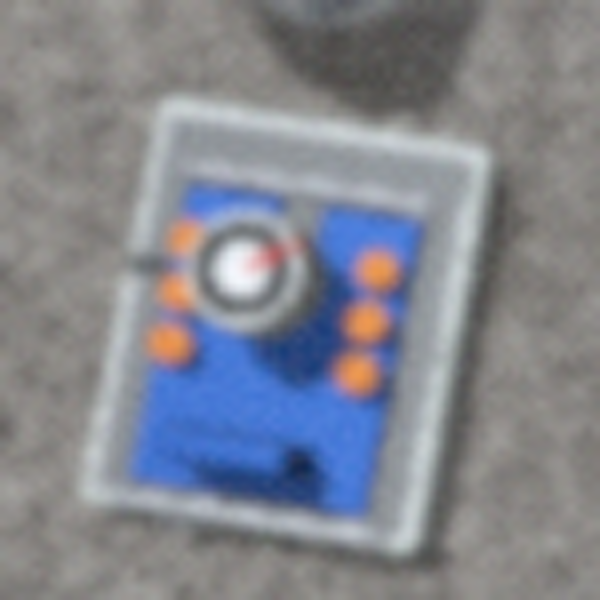

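View pics/s1.png

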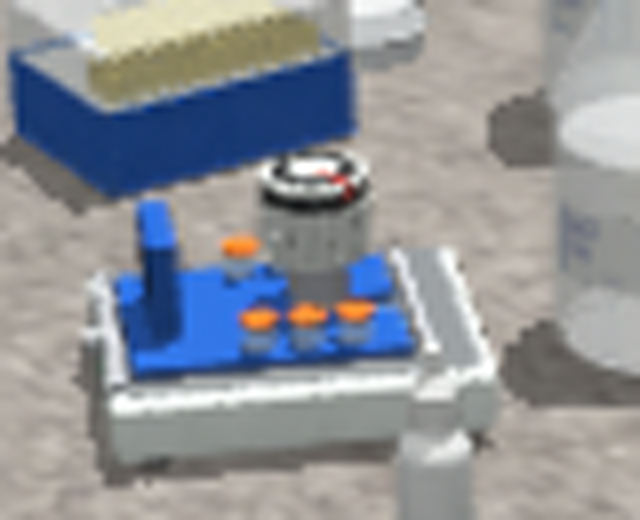

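View pics/t2.png

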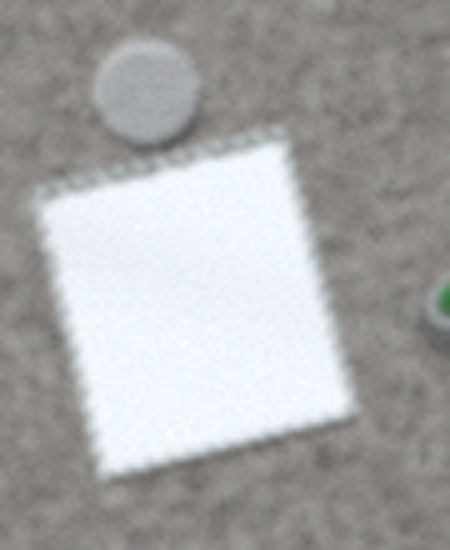

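Run:
```python
from h import *
np.set_printoptions(precision=1,suppress=True)
def un(p,x0,y0,s): return (p[0]+.5)/s-.5+x0,(p[1]+.5)/s-.5+y0
for n,pts,(x0,y0,s),z in (('drive',[(165,103),(488,150),(410,550),(88,495)],(145,195,8),30),('tray',[(38,190),(283,130),(355,410),(100,475)],(250,160,5),14)):
    P=np.array([plane('top',*un(p,x0,y0,s),z) for p in pts])
    print(n,P[:,:2].tolist(),'c',P.mean(0),[np.linalg.norm(P[i]-P[i-1]) for i in range(4)])
    front=(P[0]+P[1]-P[2]-P[3])/2; left=(P[0]+P[3]-P[1]-P[2])/2
    print('yaw from x',np.degrees(np.arctan2(front[1],front[0])),'from y',np.degrees(np.arctan2(-left[0],left[1])))
k=un((243,270),145,195,8);print('knob top',k,plane('top',*k,91))
kc=un((252,270),145,195,8)
ks=un((315,178),195,150,8); print(tri(k,ks))
tt=un((0,0),145,195,8)
for c in('top','side'):
    i=ctrl.camera_info(c);print(c,-np.array(i['R']).T@i['t'])
# red line tip
for a in [(292,245)]: print('red tip',plane('top',*un(a,145,195,8),91))
print('mark',plane('top',*un((150,264),145,195,8),30),plane('top',*un((134,262),145,195,8),30))
# bottles
print('bottle cap side/top tri',tri((170,170),(277,142)))
print('dropper2',tri((234,228),(249,201)))
print('tape',plane('top',238,282,19),'petri',plane('top',279,178,15),'drop1', plane('top',340,219,86))
```

```text
drive [[592.5002081333209, 427.2850273012376], [574.9520044262326, 312.3275314245814], [435.055576564601, 336.1036720937227], [454.60979849294574, 448.9758686886546]] c [514.3 381.2  30. ] [np.float64(139.5860224767672), np.float64(116.28914528698238), np.float64(141.90248550875882), np.float64(114.55348252841515)]
yaw from x -9.295509036377366 from y -9.249511016976314
tray [[621.8194347686449, 168.20980091070726], [655.7784366265109, 27.48738113483975], [494.6825621948494, -11.306884868856102], [458.8634980933425, 132.32947792606535]] c [557.8  79.2  14. ] [np.float64(166.8593266053995), np.float64(144.76191914574088), np.float64(165.70116424958266), np.float64(148.03516497799487)]
yaw from x 12.976720790664045 from y 13.787238993023117
knob top (174.9375, 228.3125) [526.3 380.2  91. ]
(array([527. , 380.9,  88.4]), np.float64(0.8761018254579995))
top [ 403.8   63.1 1207.2]
side [ 188.1 -835.5  637.3]
red tip [534.5 364.1  91. ]
mark [535.3 430.4  30. ] [536.  436.1  30. ]
bottle cap side/top tri (array([666. , 376.3, 166.9]), np.float64(0.9531001525834665))
dropper2 (array([526.5, 227.3,  63.3]), np.float64(5.513438591267519))
tape [383.3 219.7  19. ] petri [678.5 105.6  15. ] drop1 [549.2 -59.3  86. ]
```

Run:
```python
from h import *
from scipy.spatial.transform import Rotation as R
np.set_printoptions(precision=4,suppress=True)
o=ctrl.get_obs();M=R.from_rotvec(o['orientation']).as_matrix();print(M)
t=cv2.imread('pics/top0.png');s=cv2.imread('pics/side0.png')
t=cv2.convertScaleAbs(t,alpha=1.8)
crop(t,0,320,110,100,6,'t3.png');crop(s,70,20,80,110,5,'s3.png')
print(proj('top',o['ee_pos']),proj('side',o['ee_pos']))
for d in(-44,44):print(proj('top',o['ee_pos']+M[:,0]*d),proj('side',o['ee_pos']+M[:,0]*d))
```

```text
[[ 0.3549 -0.0005 -0.9349]
 [ 0.9349 -0.0013  0.3549]
 [-0.0014 -1.      0.    ]]
[ 63.7631 357.1924] [114.9942 120.5333]
[ 81.4638 364.3572] [110.4303 125.0387]
[ 46.1479 350.0765] [119.3053 116.2771]
```

View pics/s3.png

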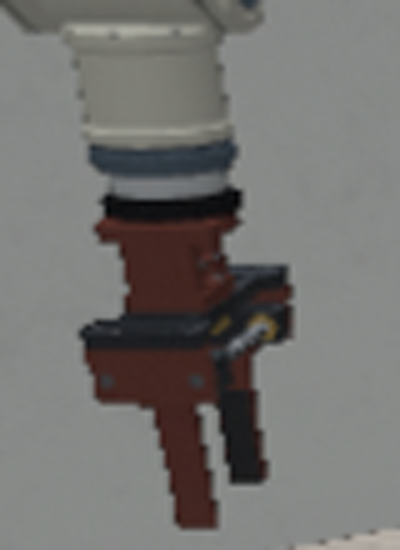

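View pics/t3.png

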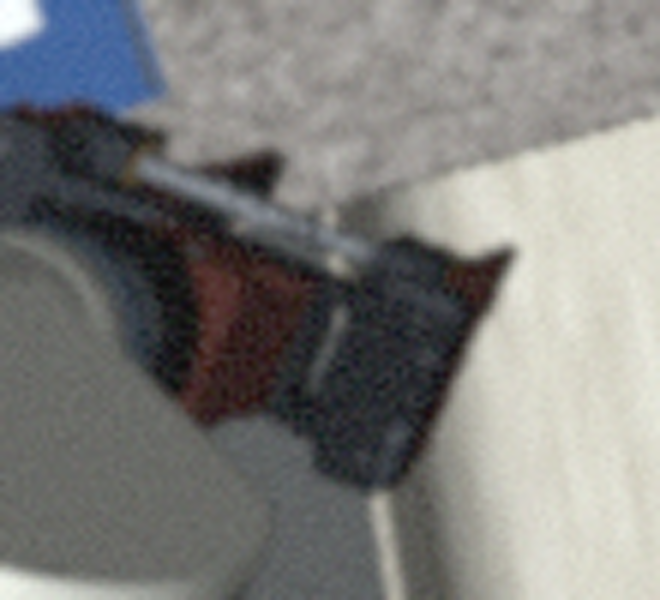

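```bash
cat >> h.py <<'E'
from scipy.spatial.transform import Rotation as Ro
import json,sys
# commanded pose kept as x,y,z,yaw(deg)
def load(): return json.load(open('cmd.json'))
def axes(yaw):
    a=np.radians(yaw); return np.array([[np.cos(a),np.sin(a),0],[0,0,-1],[-np.sin(a),np.cos(a),0]])
def plan(x,y,z,yaw):
    c=load(); d=axes(c[3])@(np.array([x,y,z])-c[:3])/10; print('delta cm',d.round(2),'wy',round(-np.radians(yaw-c[3]),3))
def done(d,wy=0):
    c=load(); p=np.array(c[:3])+axes(c[3]).T@(np.array(d)*10); c=[*p,c[3]-np.degrees(wy)]; json.dump(c,open('cmd.json','w'))
def obs():
    o=ctrl.get_obs(); M=Ro.from_rotvec(o['orientation']).as_matrix()
    print('t',o['t'].__round__(2) if hasattr(o['t'],'__round__') else o['t'],'pos',o['ee_pos'].round(1),'yaw',np.degrees(np.arctan2(M[1,0],M[0,0])).round(1),'F',o['ft_force'].round(1),'M',o['moment'].round(2),'w',round(o['width'],1),'q',o['qpos'].round(2)); print('cmd',np.round(load(),1))
E
python3 - <<'E'
from h import *
json.dump([221.776,584.312,222.675,69.21],open('cmd.json','w'))
plan(526.5,380.3,222.7,126.2)
E
```

```text
delta cm [ -8.26  -0.   -35.73] wy -0.995
```

Request:
carry_out(delta_pos=[[-0.3, 0, -1.5], [-1.0, 0, -4.3], [-1.7, 0, -7.5], [-2.5, 0, -11], [-3.3, 0, -14.5], [-4.2, 0, -18], [-5, 0, -21.5], [-5.8, 0, -25], [-6.6, 0, -28.5], [-7.4, 0, -32], [-8.0, 0, -34.6], [-8.26, 0, -35.73]], rotation=[[0, -0.05, 0], [0, -0.12, 0], [0, -0.21, 0], [0, -0.3, 0], [0, -0.4, 0], [0, -0.5, 0], [0, -0.6, 0], [0, -0.7, 0], [0, -0.8, 0], [0, -0.9, 0], [0, -0.97, 0], [0, -0.995, 0]], hand=75)

```text
t: 1.1
ee_pos: [529.2, 377.8, 222.2]
orientation: [-0.84, -1.658, 1.659]
ft_force: [0.2, -0.3, -0.3]
width: 62.0
```

Run:
```python
from h import *
done([-8.26,0,-35.73],-0.995)
obs()
t=ctrl.get_image('top')[:,:,::-1];s=ctrl.get_image('side')[:,:,::-1]
crop(s,180,90,130,130,5,'s4.png');crop(cv2.convertScaleAbs(t,alpha=1.6),110,130,150,150,5,'t4.png');obs()
plan(526.5,380.3,60,126.2)
```

```text
t 1.1 pos [529.2 377.8 222.2] yaw 126.3 F [ 0.2 -0.3 -0.3] M [0.1  0.07 0.01] w 62.0 q [ 0.6   0.46  1.57 -0.    1.11 -1.6 ]
cmd [526.5 380.3 222.7 126.2]
t 1.2 pos [528.  378.7 222.1] yaw 126.1 F [-0.3  0.1 -0.5] M [ 0.09 -0.03  0.04] w 62.0 q [ 0.6   0.46  1.57 -0.    1.11 -1.6 ]
cmd [526.5 380.3 222.7 126.2]
delta cm [ 0.   16.27 -0.  ] wy 0.0
```

View pics/s4.png

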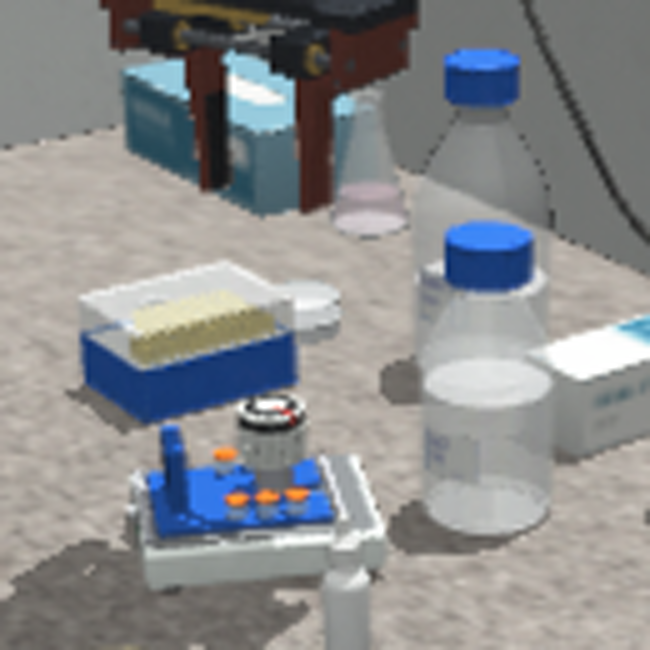

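View pics/t4.png

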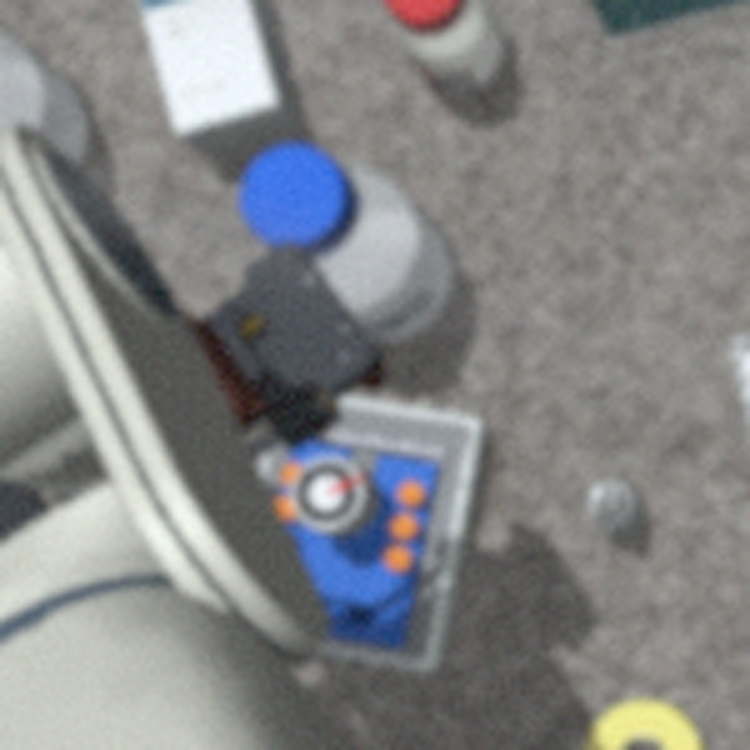

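Request:
carry_out(delta_pos=[[0, 1, 0], [0, 3.5, 0], [0, 6, 0], [0, 8, 0], [0, 10, 0], [0, 12, 0], [0, 13.5, 0], [0, 14.8, 0], [0, 15.6, 0], [0, 16.1, 0], [0, 16.1, 0], [0, 16.1, 0]], rotation=[[0, 0, 0], [0, 0, 0], [0, 0, 0], [0, 0, 0], [0, 0, 0], [0, 0, 0], [0, 0, 0], [0, 0, 0], [0, 0, 0], [0, 0, 0], [0, 0, 0], [0, 0, 0]])

```text
t: 2.2
ee_pos: [526.6, 380.7, 62.0]
orientation: [-0.841, -1.658, 1.657]
ft_force: [0.4, -0.4, 1.1]
width: 61.9
```

Run:
```python
from h import *
done([0,16.1,0]);obs()
t=ctrl.get_image('top')[:,:,::-1];s=ctrl.get_image('side')[:,:,::-1]
crop(s,180,90,130,130,5,'s5.png');crop(cv2.convertScaleAbs(t,alpha=1.6),110,130,150,150,5,'t5.png');obs()
```

```text
t 2.2 pos [526.6 380.7  62. ] yaw 126.2 F [ 0.4 -0.4  1.1] M [0.11 0.02 0.  ] w 61.9 q [ 0.61  0.66  1.65  0.    0.83 -1.6 ]
cmd [526.5 380.3  61.7 126.2]
t 2.3 pos [527.  380.7  62.6] yaw 126.2 F [-0.  -1.2 -0.2] M [ 0.07  0.03 -0.05] w 62.1 q [ 0.61  0.66  1.65  0.    0.83 -1.6 ]
cmd [526.5 380.3  61.7 126.2]
```

View pics/s5.png

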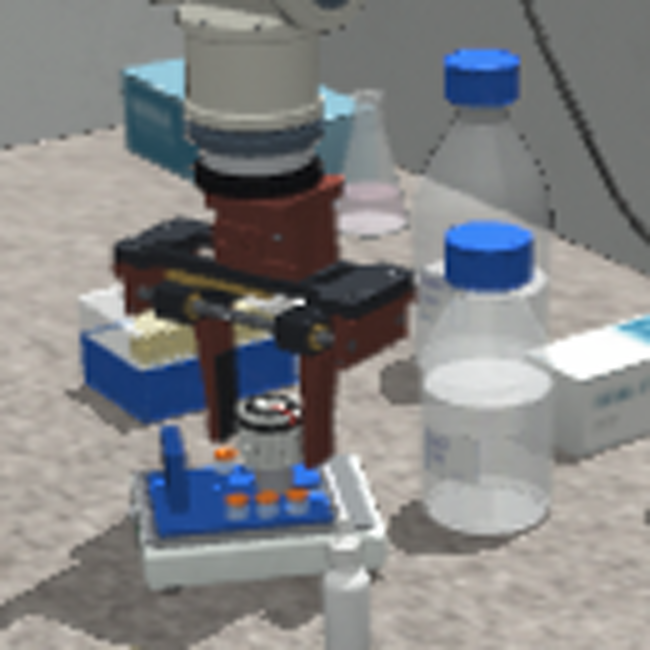

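View pics/t5.png

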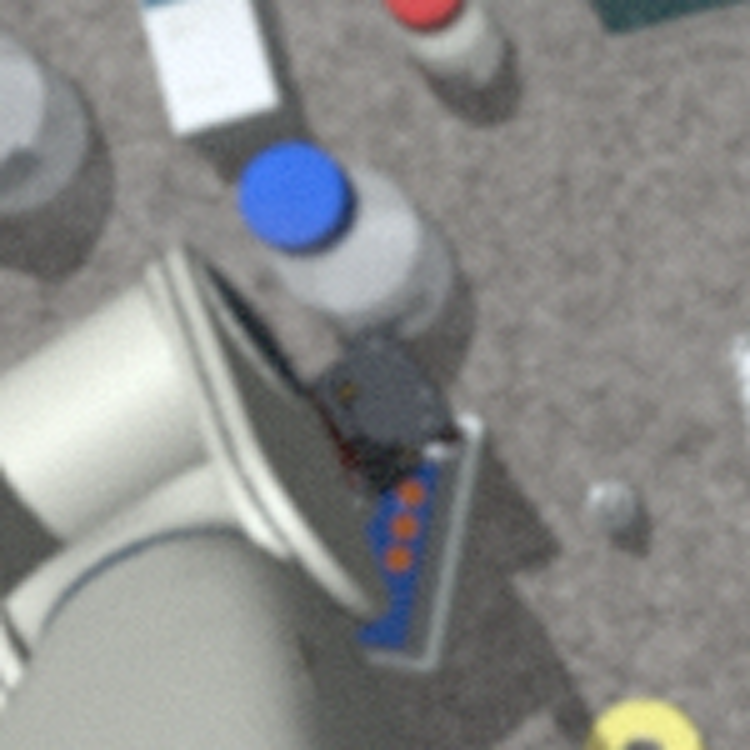

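Request:
carry_out(delta_pos=[[0, 0, 0], [0, 0, 0], [0, 0, 0], [0, 0, 0], [0, 0, 0], [0, 0, 0]], rotation=[[0, 0, 0], [0, 0, 0], [0, 0, 0], [0, 0, 0], [0, 0, 0], [0, 0, 0]], hand=255)

```text
t: 2.8
ee_pos: [527.2, 379.8, 62.2]
orientation: [-0.842, -1.658, 1.658]
ft_force: [3.0, -3.9, 3.3]
width: 39.4
```

Run:
```python
from h import *
obs()
```

```text
t 2.8 pos [527.2 379.8  62.2] yaw 126.2 F [ 3.  -3.9  3.3] M [-0.72 -0.35 -0.01] w 39.4 q [ 0.61  0.66  1.65 -0.    0.83 -1.6 ]
cmd [526.5 380.3  61.7 126.2]
```

Request:
carry_out(delta_pos=[[-0.05, -0.04, 0], [-0.08, -0.08, 0], [-0.08, -0.13, 0], [-0.08, -0.17, 0], [-0.08, -0.21, 0], [-0.08, -0.25, 0], [-0.08, -0.29, 0], [-0.08, -0.34, 0], [-0.08, -0.38, 0], [-0.08, -0.42, 0], [-0.08, -0.46, 0], [-0.08, -0.5, 0]], rotation=[[0, 0.105, 0], [0, 0.21, 0], [0, 0.315, 0], [0, 0.42, 0], [0, 0.525, 0], [0, 0.63, 0], [0, 0.735, 0], [0, 0.84, 0], [0, 0.945, 0], [0, 1.05, 0], [0, 1.155, 0], [0, 1.26, 0]])

```text
t: 3.8
ee_pos: [527.6, 379.7, 67.2]
orientation: [-1.444, -0.733, 0.731]
ft_force: [2.1, -2.6, 3.2]
width: 39.6
```

Run:
```python
from h import *
done([-.08,-.5,0],1.26);obs()
s=ctrl.get_image('side')[:,:,::-1]
crop(s,200,140,70,60,10,'s6.png');obs()
```

```text
t 3.8 pos [527.6 379.7  67.2] yaw 53.7 F [ 2.1 -2.6  3.2] M [-0.37 -0.32  0.07] w 39.6 q [ 0.61  0.65  1.65 -0.    0.83 -0.33]
cmd [527.  379.6  66.7  54. ]
t 3.85 pos [527.6 379.7  67.3] yaw 53.4 F [ 1.4 -2.4  3.7] M [-0.36 -0.35  0.02] w 39.1 q [ 0.61  0.65  1.65 -0.    0.83 -0.33]
cmd [527.  379.6  66.7  54. ]
```

View pics/s6.png

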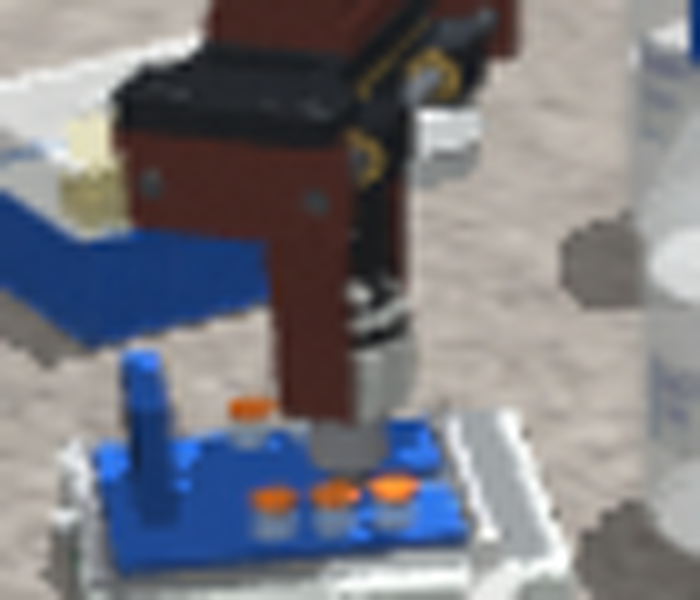

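Request:
carry_out(delta_pos=[[0, 0, 0], [0, 0, 0], [0, 0, 0], [0, 0, 0]], rotation=[[0, 0, 0], [0, 0, 0], [0, 0, 0], [0, 0, 0]], hand=75)

```text
t: 4.18
ee_pos: [526.7, 379.7, 66.4]
orientation: [-1.442, -0.736, 0.737]
ft_force: [0.1, 0.5, 0.4]
width: 60.7
```

Request:
carry_out(delta_pos=[[0, 0, 0], [0, 0, 0], [0, 0, 0], [0, 0, 0], [0, 0, 0], [0, 0, 0], [0, 0, 0], [0, 0, 0], [0, 0, 0], [0, 0, 0], [0, 0, 0], [0, 0, 0]], rotation=[[0, -0.05, 0], [0, -0.17, 0], [0, -0.29, 0], [0, -0.41, 0], [0, -0.53, 0], [0, -0.65, 0], [0, -0.77, 0], [0, -0.89, 0], [0, -1.01, 0], [0, -1.13, 0], [0, -1.22, 0], [0, -1.26, 0]])

```text
t: 5.18
ee_pos: [526.8, 379.8, 66.5]
orientation: [-0.836, -1.662, 1.662]
ft_force: [0.1, 0.0, 0.6]
width: 62.3
```

Run:
```python
from h import *
done([0,0,0],-1.26);obs()
s=ctrl.get_image('side')[:,:,::-1]
crop(s,200,140,70,60,10,'s7.png');obs()
```

```text
t 5.18 pos [526.8 379.8  66.5] yaw 126.6 F [0.1 0.  0.6] M [0.06 0.04 0.01] w 62.3 q [ 0.61  0.65  1.65  0.    0.83 -1.6 ]
cmd [527.  379.6  66.7 126.2]
t 5.23 pos [526.8 379.7  66.5] yaw 126.6 F [ 1.5 -0.1 -0.6] M [0.07 0.01 0.04] w 62.0 q [ 0.61  0.65  1.65  0.    0.83 -1.6 ]
cmd [527.  379.6  66.7 126.2]
```

View pics/s7.png

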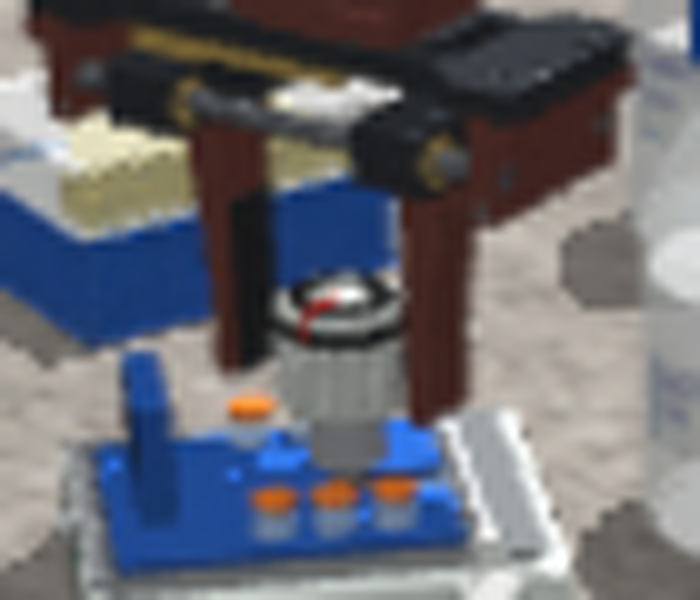

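Request:
carry_out(delta_pos=[[0, 0, 0], [0, 0, 0], [0, 0, 0], [0, 0, 0], [0, 0, 0], [0, 0, 0]], rotation=[[0, 0, 0], [0, 0, 0], [0, 0, 0], [0, 0, 0], [0, 0, 0], [0, 0, 0]], hand=255)

```text
t: 5.73
ee_pos: [527.1, 379.4, 66.7]
orientation: [-0.841, -1.657, 1.658]
ft_force: [1.1, -1.9, 0.6]
width: 39.6
```

Request:
carry_out(delta_pos=[[0, -0.04, 0], [0, -0.08, 0], [0, -0.13, 0], [0, -0.17, 0], [0, -0.21, 0], [0, -0.25, 0], [0, -0.29, 0], [0, -0.34, 0], [0, -0.38, 0], [0, -0.42, 0], [0, -0.46, 0], [0, -0.5, 0]], rotation=[[0, 0.105, 0], [0, 0.21, 0], [0, 0.315, 0], [0, 0.42, 0], [0, 0.525, 0], [0, 0.63, 0], [0, 0.735, 0], [0, 0.84, 0], [0, 0.945, 0], [0, 1.05, 0], [0, 1.155, 0], [0, 1.26, 0]])

```text
t: 6.73
ee_pos: [527.3, 379.7, 71.7]
orientation: [-1.444, -0.732, 0.731]
ft_force: [0.8, -1.7, 0.3]
width: 39.4
```

Request:
carry_out(delta_pos=[[0, 0, 0], [0, 0, 0], [0, 0, 0], [0, 0, 0], [0, 0, 0]], rotation=[[0, 0, 0], [0, 0, 0], [0, 0, 0], [0, 0, 0], [0, 0, 0]], hand=75)

```text
t: 7.15
ee_pos: [526.9, 379.7, 71.6]
orientation: [-1.442, -0.737, 0.737]
ft_force: [-0.5, -0.2, 0.4]
width: 62.0
```

Request:
carry_out(delta_pos=[[0, 0, 0], [0, 0, 0], [0, 0, 0], [0, 0, 0], [0, 0, 0], [0, 0, 0], [0, 0, 0], [0, 0, 0], [0, 0, 0], [0, 0, 0], [0, 0, 0], [0, 0, 0]], rotation=[[0, -0.05, 0], [0, -0.17, 0], [0, -0.29, 0], [0, -0.41, 0], [0, -0.53, 0], [0, -0.65, 0], [0, -0.77, 0], [0, -0.89, 0], [0, -1.01, 0], [0, -1.13, 0], [0, -1.22, 0], [0, -1.26, 0]])

```text
t: 8.15
ee_pos: [526.9, 379.7, 71.6]
orientation: [-0.837, -1.662, 1.662]
ft_force: [-1.1, 0.4, -0.4]
width: 62.0
```

Run:
```python
from h import *
done([0,-.5,0]);obs()
s=ctrl.get_image('side')[:,:,::-1]
crop(s,200,140,70,60,10,'s8.png');obs()
```

```text
t 8.15 pos [526.9 379.7  71.6] yaw 126.5 F [-1.1  0.4 -0.4] M [ 0.03 -0.01  0.03] w 62.0 q [ 0.61  0.65  1.65  0.    0.84 -1.6 ]
cmd [527.  379.6  71.7 126.2]
t 8.2 pos [526.9 379.7  71.6] yaw 126.6 F [-0.5  0.8 -0.1] M [ 0.07  0.02 -0.03] w 61.9 q [ 0.61  0.65  1.65  0.    0.84 -1.6 ]
cmd [527.  379.6  71.7 126.2]
```

View pics/s8.png

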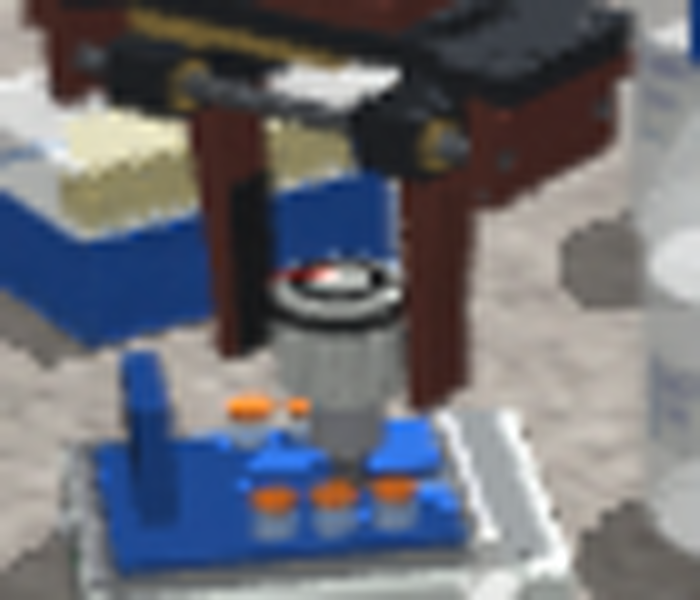

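Run:
```python
from h import *
def un(p,x0,y0,s): return (p[0]+.5)/s-.5+x0,(p[1]+.5)/s-.5+y0
for nm,z,lo,hi in (('s7.png',96.7,255,380),('s8.png',101.8,255,380)):
    im=cv2.imread('pics/'+nm).astype(int); b,g,r=im[...,0],im[...,1],im[...,2]
    m=(r-np.maximum(g,b)>60); m[:240]=0;m[350:]=0;m[:,:255]=0;m[:,400:]=0
    ys,xs=np.nonzero(m)
    P=np.array([plane('side',*un((x,y),200,140,10),z)[:2] for x,y in zip(xs,ys)])
    for c in ([527,379.6],):
        d=P-c; r_=np.hypot(*d.T); far=d[r_>10]; v=far.mean(0) if len(far) else d.mean(0)
        print(nm,len(xs),'maxr',r_.max(),'ang world',np.degrees(np.arctan2(v[1],v[0])),'drive',np.degrees(np.arctan2(v[1],v[0]))+9.3, 'all',np.degrees(np.arctan2(*d.mean(0)[::-1])))
    print(proj('side',[527,379.6,z]))
```

```text
s7.png 284 maxr 16.807896305878476 ang world -153.97897297968447 drive -144.67897297968446 all -159.83513848170455
[233.79908344 169.43584797]
s8.png 173 maxr 16.521427493644822 ang world 123.06951160176965 drive 132.36951160176966 all 122.68333391746786
[233.72401495 167.8722436 ]
```

Request:
carry_out(delta_pos=[[0, 0, 0], [0, 0, 0], [0, 0, 0], [0, 0, 0], [0, 0, 0], [0, 0, 0]], rotation=[[0, 0, 0], [0, 0, 0], [0, 0, 0], [0, 0, 0], [0, 0, 0], [0, 0, 0]], hand=255)

```text
t: 8.7
ee_pos: [527.1, 379.4, 71.7]
orientation: [-0.841, -1.658, 1.658]
ft_force: [1.2, -2.6, 1.4]
width: 39.8
```

Request:
carry_out(delta_pos=[[0, -0.04, 0], [0, -0.08, 0], [0, -0.12, 0], [0, -0.16, 0], [0, -0.2, 0], [0, -0.24, 0], [0, -0.24, 0]], rotation=[[0, 0.1, 0], [0, 0.2, 0], [0, 0.3, 0], [0, 0.4, 0], [0, 0.5, 0], [0, 0.6, 0], [0, 0.6, 0]])

```text
t: 9.28
ee_pos: [527.2, 379.6, 74.2]
orientation: [-1.196, -1.23, 1.23]
ft_force: [1.0, -1.8, 0.6]
width: 39.5
```

Request:
carry_out(delta_pos=[[0, 0, 0], [0, 0, 0], [0, 0, 0], [0, 0, 0], [0, 0, 0]], rotation=[[0, 0, 0], [0, 0, 0], [0, 0, 0], [0, 0, 0], [0, 0, 0]], hand=75)

```text
t: 9.7
ee_pos: [526.9, 379.7, 74.0]
orientation: [-1.193, -1.233, 1.234]
ft_force: [-0.0, -0.6, -0.5]
width: 61.5
```

Run:
```python
from h import *
done([0,-.24,0],.6);obs()
plan(527,379.6,200,126.2);plan(400,560,200,126.2);plan(300,480,200,126.2)
```

```text
t 9.7 pos [526.9 379.7  74. ] yaw 91.9 F [-0.  -0.6 -0.5] M [ 0.03 -0.02  0.01] w 61.5 q [ 0.61  0.64  1.65  0.    0.85 -1.  ]
cmd [527.  379.6  74.1  91.8]
delta cm [ -0.   -12.59  -0.  ] wy -0.6
delta cm [ 18.44 -12.59  12.11] wy -0.6
delta cm [ 10.76 -12.59  22.36] wy -0.6
```

Request:
carry_out(delta_pos=[[0, -2, 0], [0, -5.5, 0], [0, -9, 0], [0, -11.5, 0], [2, -12.6, 1.6], [5, -12.6, 4], [8, -12.6, 6.2], [11, -12.6, 8.5], [14, -12.6, 10.8], [16.5, -12.6, 12.6], [18, -12.6, 13.8], [18.5, -12.6, 14.1]], rotation=[[0, 0, 0], [0, 0, 0], [0, 0, 0], [0, 0, 0], [0, 0, 0], [0, 0, 0], [0, 0, 0], [0, 0, 0], [0, 0, 0], [0, 0, 0], [0, 0, 0], [0, 0, 0]])

```text
t: 10.7
ee_pos: [377.6, 562.3, 200.0]
orientation: [-1.191, -1.235, 1.235]
ft_force: [-0.8, 0.3, 0.2]
width: 62.0
```

Run:
```python
from h import *
done([18.5,-12.6,14.1]);obs()
t=ctrl.get_image('top')[:,:,::-1];s=ctrl.get_image('side')[:,:,::-1]
cv2.imwrite('pics/t9full.png',t);cv2.imwrite('pics/s9full.png',s)
crop(cv2.convertScaleAbs(t,alpha=1.6),145,195,75,75,10,'t9.png');crop(s,200,140,70,60,10,'s9.png');obs()
```

```text
t 10.7 pos [377.6 562.3 200. ] yaw 92.1 F [-0.8  0.3  0.2] M [ 0.01 -0.    0.07] w 62.0 q [ 0.96  0.52  1.52  0.    1.1  -0.65]
cmd [380.1 560.  200.1  91.8]
t 10.8 pos [379.4 560.6 199.9] yaw 92.0 F [-0.5  0.2  0.1] M [ 0.08  0.03 -0.02] w 62.2 q [ 0.96  0.52  1.52 -0.    1.1  -0.65]
cmd [380.1 560.  200.1  91.8]
```

View pics/t9.png

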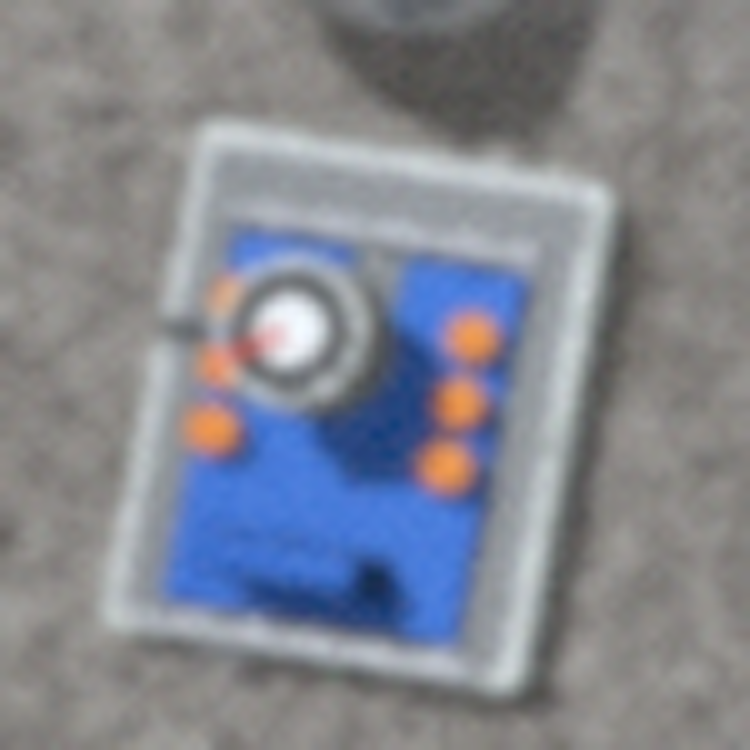

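View pics/s9.png

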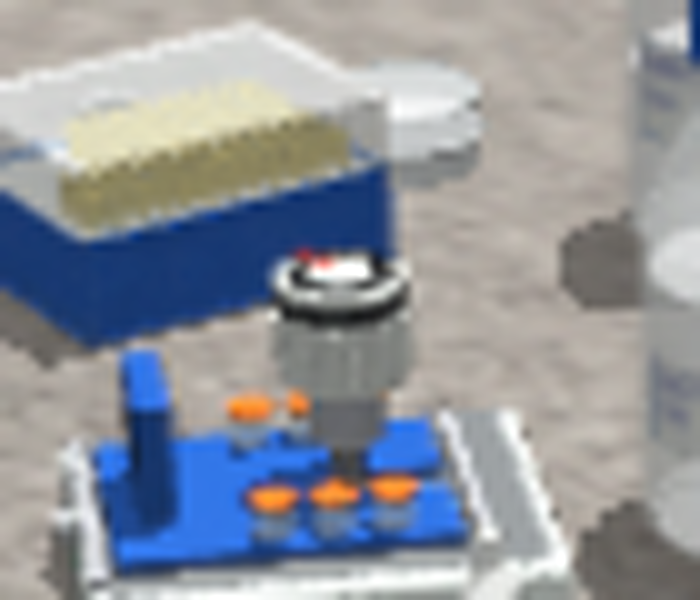

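```bash
cat >> h.py <<'E'
def un(p,x0,y0,s): return (p[0]+.5)/s-.5+x0,(p[1]+.5)/s-.5+y0
def redang(fn,cam,z,win):
    im=cv2.imread(fn); x0,y0,w,h=win; c=cv2.resize(im[y0:y0+h,x0:x0+w],None,fx=10,fy=10,interpolation=cv2.INTER_CUBIC).astype(int)
    redn=c[...,2]-np.maximum(c[...,0],c[...,1]); C=np.array([527,379.6])
    gy,gx=np.mgrid[0:c.shape[0]:3,0:c.shape[1]:3]
    P=np.array([[*plane(cam,*un((x,y),x0,y0,10),z)[:2],redn[y,x],c[y,x].sum(),c[y,x].min()] for x,y in zip(gx.ravel(),gy.ravel())])
    return P
E
python3 - <<'E'
from h import *
for fn,cam,z,win in (('pics/t9full.png','top',104.2,(164,217,24,24)),('pics/s9full.png','side',104.2,(222,158,26,20)),('pics/top0.png','top',91.6,(164,217,24,24)),('pics/side0.png','side',91.6,(222,165,26,20))):
    P=redang(fn,cam,z,win)
    br=P[:,4]>0.85*P[:,4].max(); cw=P[br][:,:2]
    C=np.median(cw[np.hypot(*(cw-np.median(cw,0)).T)<12],0)
    for cen in (C,np.array([527,379.6])):
        d=P[:,:2]-cen; r=np.hypot(*d.T); m=(P[:,2]>25)&(r<21)&(r>4)
        # exclude orange by blue<green? fit weighted direction
        a=np.degrees(np.arctan2(d[m,1],d[m,0])); w=P[m,2]*r[m]
        v=(d[m]/r[m][:,None]*w[:,None]).sum(0); print(fn,cen.round(1),m.sum(),'drive ang',np.degrees(np.arctan2(v[1],v[0]))+9.3,'rmax',r[m].max().round(1))
E
```

```text
Traceback (most recent call last):
  File "h.py", line 40, in redang
    P=np.array([[*plane(cam,*un((x,y),x0,y0,10),z)[:2],redn[y,x],c[y,x].sum(),c[y,x].min()] for x,y in zip(gx.ravel(),gy.ravel())])
                  ~~~~~^^^^^^^^^^^^^^^^^^^^^^^^^^^
  File "h.py", line 13, in plane
    o,d=ray(n,u,v); return o+d*(z-o[2])/d[2]
        ~~~^^^^^^^
  File "h.py", line 9, in ray
    i,f=K(n); d=np.array([(u-i['cx'])/f,(v-i['cy'])/f]); s=d.copy()
        ~^^^
  File "h.py", line 4, in K
    i=ctrl.camera_info(n); f=210/np.tan(np.radians(i['fov_y'])/2)
ValueError: time passes only in moves, steps and waits
```

```bash
sed -i 's/^def K(n):/import functools\n@functools.lru_cache\ndef K(n):/' h.py
cat > ang.py <<'E'
from h import *
def run(L):
  for fn,cam,z,win in L:
    P=redang(fn,cam,z,win)
    br=P[:,4]>0.85*P[:,4].max(); cw=P[br][:,:2]
    C=np.median(cw[np.hypot(*(cw-np.median(cw,0)).T)<12],0)
    for cen in (C,np.array([527,379.6])):
        d=P[:,:2]-cen; r=np.hypot(*d.T); m=(P[:,2]>25)&(r<21)&(r>4)
        w=P[m,2]*r[m]
        v=(d[m]/r[m][:,None]*w[:,None]).sum(0); print(fn,cen.round(1),m.sum(),'drive ang',np.degrees(np.arctan2(v[1],v[0]))+9.3,'rmax',r[m].max().round(1))
E
python3 - <<'E'
from ang import *
run((('pics/t9full.png','top',104.2,(164,217,24,24)),('pics/s9full.png','side',104.2,(222,158,26,20)),('pics/top0.png','top',91.6,(164,217,24,24)),('pics/side0.png','side',91.6,(222,165,26,20))))
E
```

```text
pics/t9full.png [528.1 379.5] 116 drive ang 125.13544561258185 rmax 21.0
pics/t9full.png [527.  379.6] 124 drive ang 122.43611074304363 rmax 21.0
pics/s9full.png [528.8 383.3] 60 drive ang 126.01130883805698 rmax 20.1
pics/s9full.png [527.  379.6] 54 drive ang 112.8081002873856 rmax 20.4
pics/top0.png [525.6 381.5] 152 drive ang 69.69691403030004 rmax 21.0
pics/top0.png [527.  379.6] 100 drive ang -18.40478309382774 rmax 21.0
pics/side0.png [526.8 383.9] 59 drive ang -55.948343484701084 rmax 20.7
pics/side0.png [527.  379.6] 62 drive ang -49.38811314394688 rmax 20.7
```

```bash
sed -i "s/redn=c\[...,2\]-np.maximum(c\[...,0\],c\[...,1\])/redn=np.where(c[...,1]-c[...,0]>15,0,c[...,2]-np.maximum(c[...,0],c[...,1]))/" h.py
python3 - <<'E'
from ang import *
run((('pics/t9full.png','top',104.2,(164,217,24,24)),('pics/s9full.png','side',104.2,(222,158,26,20)),('pics/top0.png','top',91.6,(164,217,24,24)),('pics/side0.png','side',91.6,(222,165,26,20))))
# fit blue plate / mark direction
im=cv2.imread('pics/t9full.png').astype(int)
print(im[224:232,158:168].sum(2))
E
```

```text
pics/t9full.png [528.1 379.5] 109 drive ang 126.498414356434 rmax 21.0
pics/t9full.png [527.  379.6] 113 drive ang 123.039589436492 rmax 21.0
pics/s9full.png [528.8 383.3] 60 drive ang 126.01130883805698 rmax 20.1
pics/s9full.png [527.  379.6] 54 drive ang 112.8081002873856 rmax 20.4
pics/top0.png [525.6 381.5] 94 drive ang -41.33003576400226 rmax 21.0
pics/top0.png [527.  379.6] 80 drive ang -53.440465864898286 rmax 20.8
pics/side0.png [526.8 383.9] 59 drive ang -55.948343484701084 rmax 20.7
pics/side0.png [527.  379.6] 62 drive ang -49.38811314394688 rmax 20.7
[[236 244 264 315 347 326 298 290 301 327]
 [251 253 271 322 341 319 287 292 314 324]
 [262 266 269 294 301 279 266 276 318 321]
 [270 268 260 250 236 224 223 259 306 301]
 [265 276 274 264 231 213 208 242 301 296]
 [273 287 310 314 283 252 246 266 306 301]
 [284 308 345 342 311 282 275 279 305 311]
 [282 314 355 358 320 285 283 292 302 313]]
```

Request:
carry_out(delta_pos=[[-2, 0, -1.5], [-5, 0, -3.8], [-8.5, 0, -6.5], [-12, 0, -9.2], [-15, 0, -11.5], [-17.5, 0, -13.4], [-18.5, 0, -14.1], [-18.5, 0, -14.1]], rotation=[[0, 0, 0], [0, 0, 0], [0, 0, 0], [0, 0, 0], [0, 0, 0], [0, 0, 0], [0, 0, 0], [0, 0, 0]])

```text
t: 11.47
ee_pos: [529.3, 375.8, 200.1]
orientation: [-1.197, -1.229, 1.229]
ft_force: [0.3, -0.4, 0.0]
width: 62.1
```

Request:
carry_out(delta_pos=[[0, 1, 0], [0, 3.5, 0], [0, 6, 0], [0, 8.5, 0], [0, 10.5, 0], [0, 12, 0], [0, 12.6, 0], [0, 12.6, 0], [0, 12.6, 0]], rotation=[[0, 0, 0], [0, 0, 0], [0, 0, 0], [0, 0, 0], [0, 0, 0], [0, 0, 0], [0, 0, 0], [0, 0, 0], [0, 0, 0]])

```text
t: 12.22
ee_pos: [526.3, 380.5, 74.0]
orientation: [-1.193, -1.234, 1.234]
ft_force: [-0.4, -0.6, -0.3]
width: 62.0
```

Request:
carry_out(delta_pos=[[0, 0, 0], [0, 0, 0], [0, 0, 0], [0, 0, 0], [0, 0, 0], [0, 0, 0]], rotation=[[0, 0, 0], [0, 0, 0], [0, 0, 0], [0, 0, 0], [0, 0, 0], [0, 0, 0]], hand=255)

```text
t: 12.72
ee_pos: [527.5, 379.6, 75.0]
orientation: [-1.194, -1.234, 1.232]
ft_force: [-0.4, -3.4, 6.2]
width: 39.4
```

Request:
carry_out(delta_pos=[[0, -0.04, 0], [0, -0.08, 0], [0, -0.12, 0], [0, -0.16, 0], [0, -0.2, 0], [0, -0.24, 0], [0, -0.24, 0]], rotation=[[0, 0.1, 0], [0, 0.2, 0], [0, 0.3, 0], [0, 0.4, 0], [0, 0.5, 0], [0, 0.6, 0], [0, 0.6, 0]])

```text
t: 13.3
ee_pos: [527.5, 379.6, 77.4]
orientation: [-1.427, -0.778, 0.777]
ft_force: [-0.8, -2.2, 6.2]
width: 39.6
```

Request:
carry_out(delta_pos=[[0, 0, 0], [0, 0, 0], [0, 0, 0], [0, 0, 0], [0, 0, 0]], rotation=[[0, 0, 0], [0, 0, 0], [0, 0, 0], [0, 0, 0], [0, 0, 0]], hand=75)

```text
t: 13.72
ee_pos: [526.9, 379.7, 76.3]
orientation: [-1.426, -0.782, 0.782]
ft_force: [-0.6, -0.4, -0.3]
width: 61.8
```

Run:
```python
from h import *
done([-18.5,0,-14.1]);done([0,12.6,0]);done([0,-.24,0],.6);obs()
plan(527,379.6,200,57.4);plan(380,560,200,57.4)
```

```text
t 13.72 pos [526.9 379.7  76.3] yaw 57.5 F [-0.6 -0.4 -0.3] M [-0.05 -0.05 -0.01] w 61.8 q [ 0.61  0.64  1.65  0.    0.85 -0.4 ]
cmd [527.  379.6  76.5  57.5]
delta cm [ -0.   -12.35  -0.  ] wy 0.001
delta cm [  7.3  -12.35  22.09] wy 0.001
```

Request:
carry_out(delta_pos=[[0, -2, 0], [0, -5.5, 0], [0, -9, 0], [0, -11.5, 0], [0.7, -12.4, 2.2], [1.9, -12.4, 5.7], [3.1, -12.4, 9.3], [4.3, -12.4, 13], [5.4, -12.4, 16.5], [6.4, -12.4, 19.5], [7.1, -12.4, 21.5], [7.3, -12.4, 22.1]], rotation=[[0, 0, 0], [0, 0, 0], [0, 0, 0], [0, 0, 0], [0, 0, 0], [0, 0, 0], [0, 0, 0], [0, 0, 0], [0, 0, 0], [0, 0, 0], [0, 0, 0], [0, 0, 0]])

```text
t: 14.72
ee_pos: [377.4, 562.5, 200.3]
orientation: [-1.424, -0.784, 0.784]
ft_force: [0.9, 0.3, -0.4]
width: 61.9
```

Run:
```python
from ang import *
done([7.3,-12.4,22.1]);obs()
t=ctrl.get_image('top')[:,:,::-1];s=ctrl.get_image('side')[:,:,::-1]
cv2.imwrite('pics/t10full.png',t);cv2.imwrite('pics/s10full.png',s)
crop(cv2.convertScaleAbs(t,alpha=1.6),145,195,75,75,10,'t10.png');crop(s,200,140,70,60,10,'s10.png')
run((('pics/t10full.png','top',106.8,(164,217,24,24)),('pics/s10full.png','side',106.8,(222,158,26,20))))
```

```text
t 14.72 pos [377.4 562.5 200.3] yaw 57.7 F [ 0.9  0.3 -0.4] M [-0.08  0.06 -0.02] w 61.9 q [ 0.96  0.52  1.52  0.    1.1  -0.04]
cmd [379.9 560.  200.5  57.5]
pics/t10full.png [526.3 379.5] 129 drive ang 86.2247479325695 rmax 21.0
pics/t10full.png [527.  379.6] 130 drive ang 88.39583646005514 rmax 21.0
pics/s10full.png [526.7 382.3] 53 drive ang 85.31331866971071 rmax 19.8
pics/s10full.png [527.  379.6] 51 drive ang 88.87049895655014 rmax 20.3
```

View pics/t10.png

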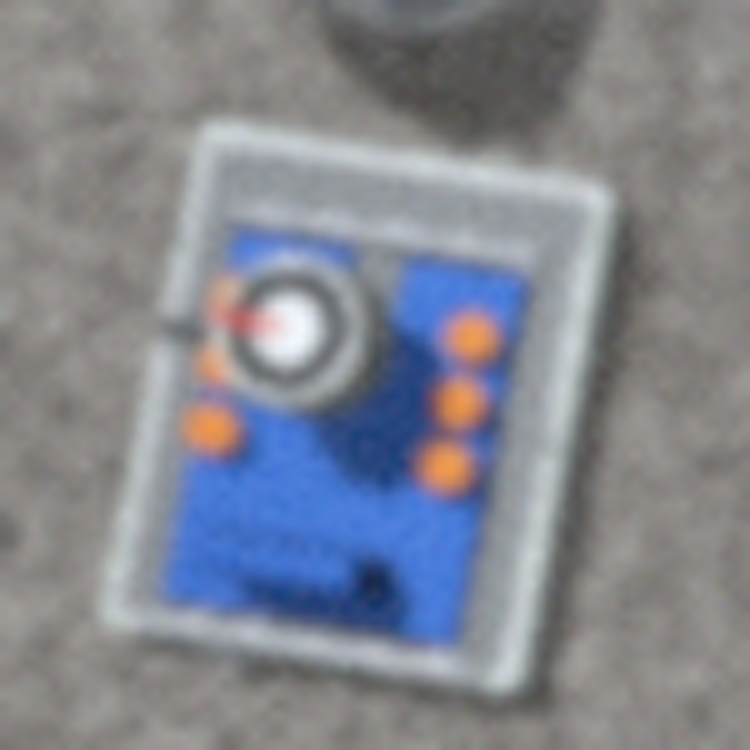

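View pics/s10.png

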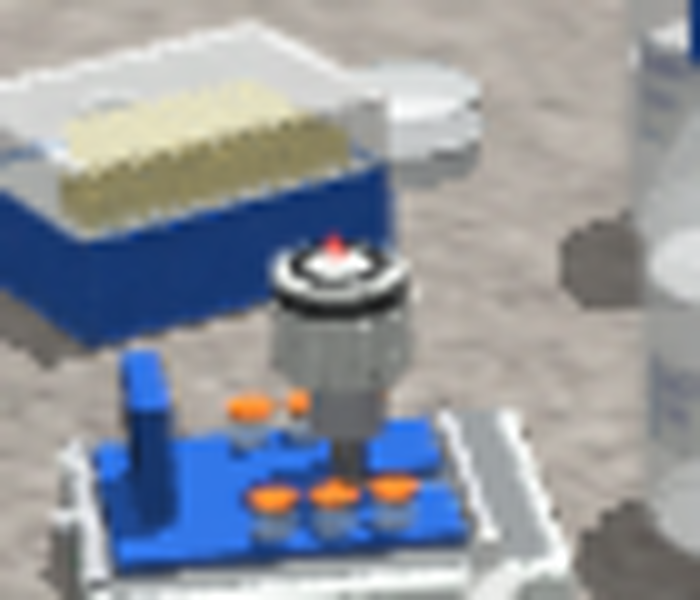

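Run:
```python
from h import *
np.set_printoptions(precision=1,suppress=True)
for p in [(123,354),(155,352),(171,403),(135,408),(146,379)]: print(plane('side',*un(p,200,140,10),76)[:2])
print('exp top tab px crop',[( (proj('top',[467.8+a*.987-b*-.16*1,389.3-a*.16+b*.987,76])-[145,195])*10).round(0) for a,b in((-6,-22),(-6,22),(6,22),(6,-22))])
# blue plate rear/side edges top view: plate corners z=36 from t10 crop
for p in [(232,232),(530,272),(462,645),(165,598)]: print('plate',plane('top',*un(p,145,195,10),36)[:2])
P=np.array([plane('top',*un(p,145,195,10),36) for p in [(232,232),(530,272),(462,645),(165,598)]]);print(P.mean(0)); f=(P[0]+P[1]-P[2]-P[3])/2;l=(P[0]+P[3]-P[1]-P[2])/2;print(np.linalg.norm(f),np.linalg.norm(l),np.degrees(np.arctan2(f[1],f[0])),np.degrees(np.arctan2(-l[0],l[1])))
```

```text
[465.7 409.5]
[475.1 407.4]
[470.1 369.5]
[459.2 369.9]
[467.5 389. ]
exp top tab px crop [array([350., 592.]), array([189., 566.]), array([198., 522.]), array([359., 547.])]
plate [562.2 417.1]
plate [550.4 333. ]
plate [446.7 349.1]
plate [460. 432.]
[504.8 382.8  36. ]
104.10179674348498 84.47309685886178 -8.548064877897858 -8.57754985754128
```

Run:
```python
from h import *
plan(467.6,388.9,200.5,-9)
```

```text
delta cm [ -9.71  -0.   -16.6 ] wy 1.16
```

Request:
carry_out(delta_pos=[[-0.6, 0, -1], [-1.5, 0, -2.5], [-2.5, 0, -4.2], [-3.5, 0, -6], [-4.5, 0, -7.7], [-5.5, 0, -9.4], [-6.5, 0, -11.1], [-7.5, 0, -12.8], [-8.5, 0, -14.5], [-9.2, 0, -15.8], [-9.71, 0, -16.6], [-9.71, 0, -16.6]], rotation=[[0, 0.06, 0], [0, 0.17, 0], [0, 0.29, 0], [0, 0.4, 0], [0, 0.51, 0], [0, 0.62, 0], [0, 0.73, 0], [0, 0.84, 0], [0, 0.95, 0], [0, 1.06, 0], [0, 1.16, 0], [0, 1.16, 0]], hand=151)

```text
t: 15.82
ee_pos: [469.2, 385.6, 200.5]
orientation: [-1.568, 0.129, -0.129]
ft_force: [-0.3, 0.3, -0.4]
width: 35.9
```

Request:
carry_out(delta_pos=[[0, 0, 0], [0, 1.5, 0], [0, 4, 0], [0, 6.5, 0], [0, 8, 0], [0, 9.5, 0], [0, 10.5, 0], [0, 10.5, 0], [0, 10.5, 0]], rotation=[[0, 0, 0], [0, 0, 0], [0, 0, 0], [0, 0, 0], [0, 0, 0], [0, 0, 0], [0, 0, 0], [0, 0, 0], [0, 0, 0]])

```text
t: 16.57
ee_pos: [467.5, 389.0, 95.3]
orientation: [-1.568, 0.123, -0.122]
ft_force: [0.8, -0.4, 0.1]
width: 36.1
```

Run:
```python
from h import *
done([-9.71,0,-16.6],1.16);done([0,10.5,0]);obs()
s=ctrl.get_image('side')[:,:,::-1]
crop(s,190,100,80,80,9,'s11.png');plan(467.6,388.9,43.5,-9)
```

```text
t 16.57 pos [467.5 389.   95.3] yaw -8.9 F [ 0.8 -0.4  0.1] M [-0.08  0.02  0.05] w 36.1 q [0.67 0.56 1.74 0.   0.83 0.83]
cmd [467.6 388.9  95.5  -9. ]
delta cm [-0.   5.2  0. ] wy 0.0
```

View pics/s11.png

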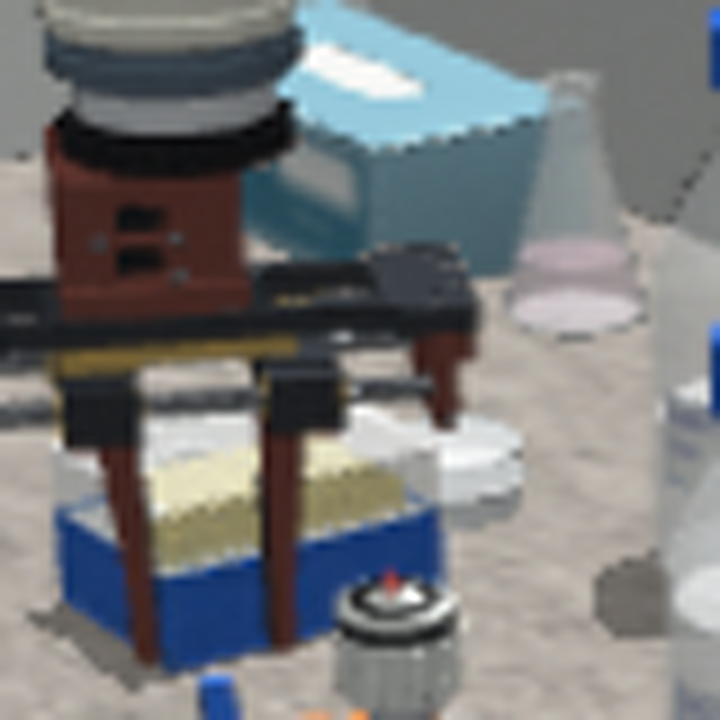

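Request:
carry_out(delta_pos=[[0, 0.8, 0], [0, 2, 0], [0, 3, 0], [0, 4, 0], [0, 4.6, 0], [0, 4.95, 0], [0, 4.95, 0], [0, 4.95, 0]], rotation=[[0, 0, 0], [0, 0, 0], [0, 0, 0], [0, 0, 0], [0, 0, 0], [0, 0, 0], [0, 0, 0], [0, 0, 0]])

```text
t: 17.28
ee_pos: [467.6, 388.9, 45.7]
orientation: [-1.568, 0.123, -0.123]
ft_force: [0.3, -0.1, -0.1]
width: 35.9
```

Run:
```python
from h import *
done([0,4.95,0]);obs()
s=ctrl.get_image('side')[:,:,::-1]
crop(s,190,120,80,80,9,'s12.png')
```

```text
t 17.28 pos [467.6 388.9  45.7] yaw -9.0 F [ 0.3 -0.1 -0.1] M [-0.09 -0.02  0.04] w 35.9 q [ 0.67  0.64  1.76 -0.    0.75  0.83]
cmd [467.6 388.9  46.   -9. ]
```

View pics/s12.png

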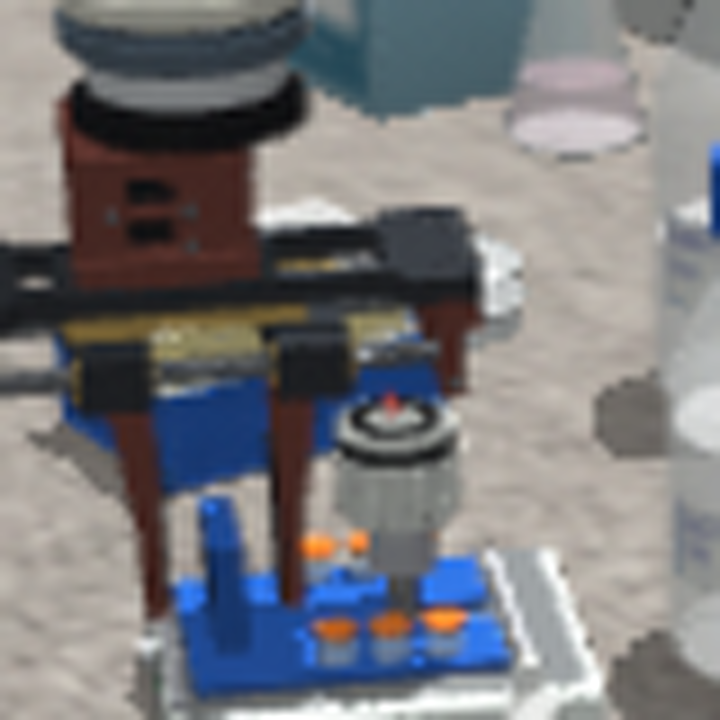

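Request:
carry_out(delta_pos=[[0, 0, 0], [0, 0, 0], [0, 0, 0], [0, 0, 0], [0, 0, 0], [0, 0, 0], [0, 0, 0]], rotation=[[0, 0, 0], [0, 0, 0], [0, 0, 0], [0, 0, 0], [0, 0, 0], [0, 0, 0], [0, 0, 0]], hand=255)

```text
t: 17.92
ee_pos: [467.8, 389.0, 46.3]
orientation: [-1.567, 0.123, -0.124]
ft_force: [-0.3, 1.2, 4.2]
width: 12.1
```

Run:
```python
from h import *
obs()
```

```text
t 17.92 pos [467.8 389.   46.3] yaw -9.0 F [-0.3  1.2  4.2] M [-0.17  0.21  0.  ] w 12.1 q [ 0.67  0.64  1.76 -0.    0.75  0.83]
cmd [467.6 388.9  46.   -9. ]
```

Request:
carry_out(delta_pos=[[0, -0.15, 0], [0, -0.4, 0], [0, -0.65, 0], [0, -0.85, 0], [0, -1.0, 0], [0, -1.0, 0], [0, -1.0, 0]], rotation=[[0, 0, 0], [0, 0, 0], [0, 0, 0], [0, 0, 0], [0, 0, 0], [0, 0, 0], [0, 0, 0]])

```text
t: 18.5
ee_pos: [467.7, 388.9, 56.1]
orientation: [-1.567, 0.123, -0.123]
ft_force: [0.1, 0.4, -0.8]
width: 11.7
```

Run:
```python
from h import *
done([0,-1,0]);obs()
s=ctrl.get_image('side')[:,:,::-1]
crop(s,190,120,80,80,9,'s13.png')
```

```text
t 18.5 pos [467.7 388.9  56.1] yaw -9.0 F [ 0.1  0.4 -0.8] M [-0.03  0.08  0.  ] w 11.7 q [ 0.67  0.62  1.75 -0.    0.76  0.83]
cmd [467.6 388.9  56.   -9. ]
```

View pics/s13.png

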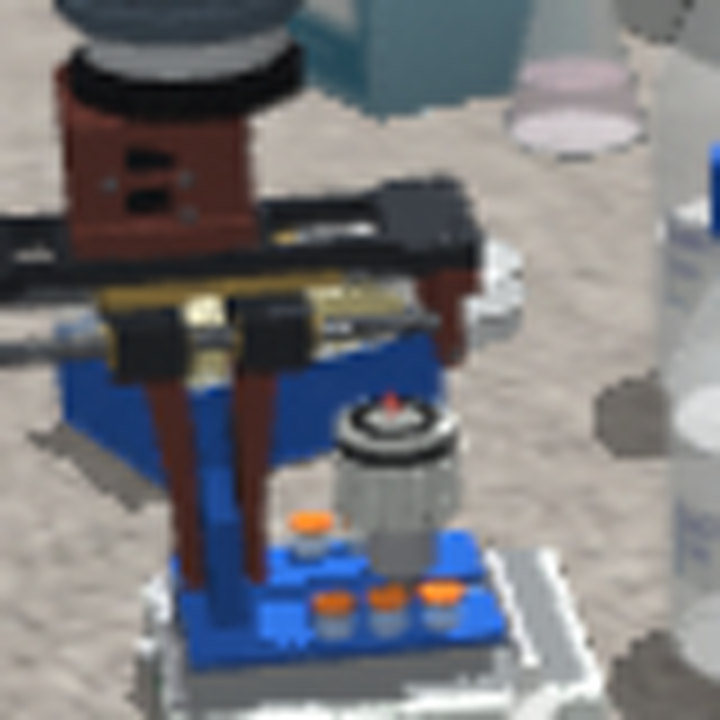

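Request:
carry_out(delta_pos=[[-0.3, 0, 0], [-0.9, 0, 0], [-1.8, 0, 0], [-2.8, 0, 0], [-3.8, 0, 0], [-4.8, 0, 0], [-5.8, 0, 0], [-6.8, 0, 0], [-7.8, 0, 0], [-8.8, 0, 0], [-9.6, 0, 0], [-10, 0, 0]], rotation=[[0, 0, 0], [0, 0, 0], [0, 0, 0], [0, 0, 0], [0, 0, 0], [0, 0, 0], [0, 0, 0], [0, 0, 0], [0, 0, 0], [0, 0, 0], [0, 0, 0], [0, 0, 0]])

```text
t: 19.55
ee_pos: [367.5, 404.6, 56.0]
orientation: [-1.568, 0.123, -0.122]
ft_force: [-0.5, -0.4, -0.6]
width: 12.0
```

Run:
```python
from ang import *
done([-10,0,0]);obs()
s=ctrl.get_image('side')[:,:,::-1];cv2.imwrite('pics/s14full.png',s)
crop(s,170,110,100,100,7,'s14.png')
run((('pics/s14full.png','side',106.8,(222,158,26,20)),))
c=[557.8,79.2];a=np.radians(13.4)
x,y=c[0]-37.5*np.cos(a),c[1]-37.5*np.sin(a);print(x,y)
c=load();plan(c[0],c[1],160,-9);plan(x,y,160,13.4)
```

```text
t 19.55 pos [367.5 404.6  56. ] yaw -9.0 F [-0.5 -0.4 -0.6] M [-0.02  0.14  0.01] w 12.0 q [0.81 0.56 1.89 0.   0.69 0.97]
cmd [368.9 404.5  56.   -9. ]
pics/s14full.png [526.7 382.3] 53 drive ang 85.3046059323761 rmax 19.8
pics/s14full.png [527.  379.6] 51 drive ang 88.85545519571524 rmax 20.3
521.3209045671476 70.5094536189691
delta cm [  0.  -10.4   0. ] wy 0.0
delta cm [ 20.28 -10.4  -30.61] wy -0.391
```

View pics/s14.png

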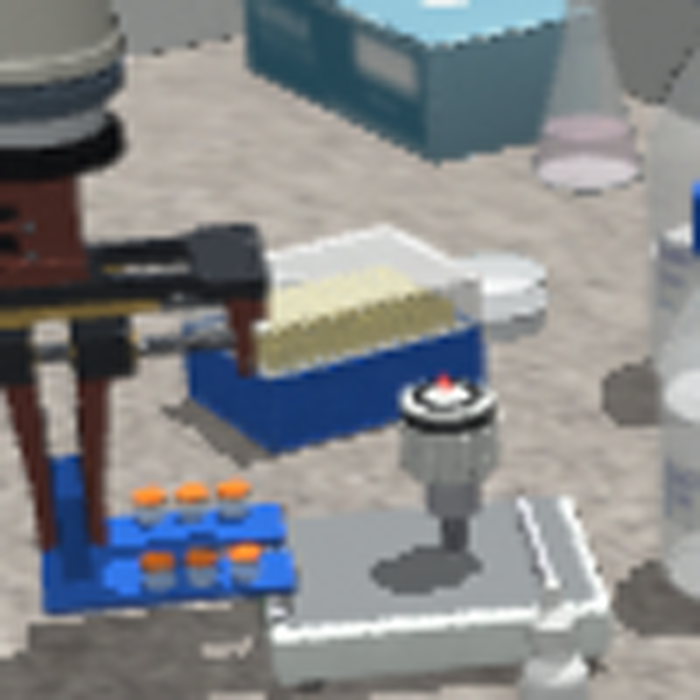

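Request:
carry_out(delta_pos=[[0, -1, 0], [0, -3, 0], [0, -5.2, 0], [0, -7.3, 0], [0.5, -8.4, -0.8], [1.5, -8.4, -2.3], [3, -8.4, -4.6], [4.7, -8.4, -7.1], [6.4, -8.4, -9.7], [8.1, -8.4, -12.2], [9.8, -8.4, -14.8], [11.5, -8.4, -17.4]], rotation=[[0, 0, 0], [0, 0, 0], [0, 0, 0], [0, 0, 0], [0, 0, 0], [0, -0.04, 0], [0, -0.08, 0], [0, -0.12, 0], [0, -0.16, 0], [0, -0.2, 0], [0, -0.24, 0], [0, -0.28, 0]])

```text
t: 20.6
ee_pos: [455.9, 212.5, 140.3]
orientation: [-1.569, -0.098, 0.098]
ft_force: [0.7, 0.3, -0.3]
width: 12.1
```

Run:
```python
from h import *
done([11.5,-8.4,-17.4],-.28);obs();plan(521.3,70.5,140,13.4)
```

```text
t 20.6 pos [455.9 212.5 140.3] yaw 7.1 F [ 0.7  0.3 -0.3] M [-0.03  0.07 -0.02] w 12.1 q [ 0.41  0.37  1.96 -0.    0.82  0.29]
cmd [455.2 214.7 140.    7. ]
delta cm [  4.79  -0.   -15.12] wy -0.111
```

Request:
carry_out(delta_pos=[[0.8, 0, -2.5], [1.5, 0, -4.8], [2.3, 0, -7.2], [3, 0, -9.6], [3.7, 0, -11.8], [4.3, 0, -13.6], [4.7, 0, -14.8], [4.79, 0, -15.12], [4.79, 0, -15.12], [4.79, 0, -15.12]], rotation=[[0, -0.02, 0], [0, -0.03, 0], [0, -0.05, 0], [0, -0.07, 0], [0, -0.08, 0], [0, -0.1, 0], [0, -0.111, 0], [0, -0.111, 0], [0, -0.111, 0], [0, -0.111, 0]])

```text
t: 21.43
ee_pos: [521.0, 70.3, 140.0]
orientation: [-1.563, -0.183, 0.183]
ft_force: [-0.2, 0.3, -0.4]
width: 12.0
```

Run:
```python
from h import *
done([4.79,0,-15.12],-.111);obs()
im=cv2.imread('pics/top0.png');g=im.min(2);m=(g>105).astype(np.uint8)
print(g[215:225,280:290].mean(),g[215,240:260])
cs,_=cv2.findContours(m,cv2.RETR_EXTERNAL,cv2.CHAIN_APPROX_NONE)
c=[c for c in cs if 1500<cv2.contourArea(c)<6000 and cv2.pointPolygonTest(c,(288,220),False)>0]
for k in c:
    b=cv2.boxPoints(cv2.minAreaRect(k)); P=np.array([plane('top',*p,3) for p in b]);print(b.round(1).tolist(),P[:,:2].round(1).tolist(),P.mean(0),[np.linalg.norm(P[i]-P[i-1]).round(1) for i in range(4)])
t=ctrl.get_image('top')[:,:,::-1];s=ctrl.get_image('side')[:,:,::-1]
crop(s,210,130,140,140,5,'s15.png');crop(cv2.convertScaleAbs(t,alpha=1.5),230,140,130,130,5,'t15.png')
```

```text
t 21.43 pos [521.   70.3 140. ] yaw 13.3 F [-0.2  0.3 -0.4] M [-0.06  0.12 -0.05] w 12.0 q [ 0.11  0.4   1.91  0.    0.84 -0.12]
cmd [521.3  70.5 140.   13.4]
148.03 [84 84 82 82 79 82 76 74 72 74 75 76 79 79 83 79 79 79 82 90]
[[254.5, 197.6999969482422], [306.5, 184.3000030517578], [321.3999938964844, 242.10000610351562], [269.3999938964844, 255.5]] [[623.5, 177.1], [661.9, 26.2], [494.0, -14.3], [456.7, 133.5]] [559.01930236  80.6354879    3.        ] [np.float64(172.3), np.float64(155.6), np.float64(172.7), np.float64(152.5)]
```

View pics/s15.png

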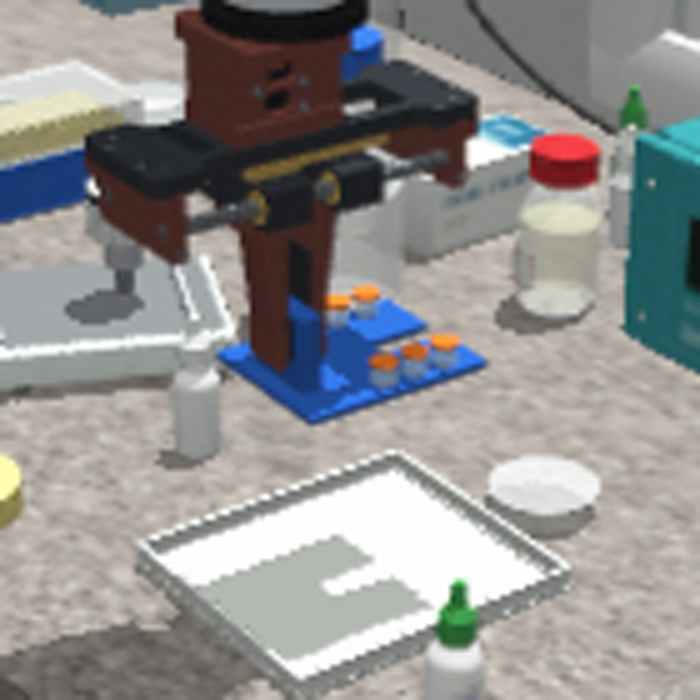

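View pics/t15.png

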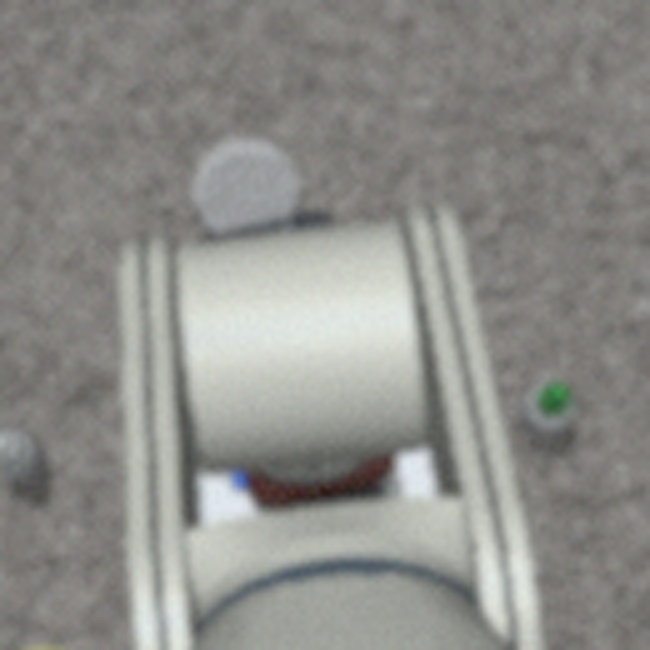

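Request:
carry_out(delta_pos=[[0, 0.8, 0], [0, 2.5, 0], [0, 4.5, 0], [0, 6.3, 0], [0, 7.8, 0], [0, 9.2, 0], [0, 10.2, 0], [0, 10.8, 0], [0, 11.2, 0], [0, 11.3, 0], [0, 11.3, 0]], rotation=[[0, 0, 0], [0, 0, 0], [0, 0, 0], [0, 0, 0], [0, 0, 0], [0, 0, 0], [0, 0, 0], [0, 0, 0], [0, 0, 0], [0, 0, 0], [0, 0, 0]])

```text
t: 22.45
ee_pos: [521.5, 70.6, 27.1]
orientation: [-1.563, -0.184, 0.184]
ft_force: [0.4, 0.2, -1.3]
width: 11.8
```

Request:
carry_out(delta_pos=[[0, 0.1, 0], [0, 0.2, 0], [0, 0.3, 0], [0, 0.4, 0], [0, 0.47, 0], [0, 0.54, 0], [0, 0.6, 0], [0, 0.65, 0], [0, 0.7, 0], [0, 0.7, 0]], rotation=[[0, 0, 0], [0, 0, 0], [0, 0, 0], [0, 0, 0], [0, 0, 0], [0, 0, 0], [0, 0, 0], [0, 0, 0], [0, 0, 0], [0, 0, 0]])

```text
t: 23.28
ee_pos: [521.3, 70.5, 19.9]
orientation: [-1.563, -0.184, 0.184]
ft_force: [0.2, 0.5, -2.4]
width: 11.8
```

Run:
```python
from h import *
done([0,12.0,0]);obs()
s=ctrl.get_image('side')[:,:,::-1]
crop(s,220,190,110,90,7,'s16.png')
```

```text
t 23.28 pos [521.3  70.5  19.9] yaw 13.4 F [ 0.2  0.5 -2.4] M [-0.05  0.08 -0.02] w 11.8 q [ 0.11  0.61  1.95 -0.    0.59 -0.12]
cmd [521.3  70.5  20.   13.4]
```

View pics/s16.png

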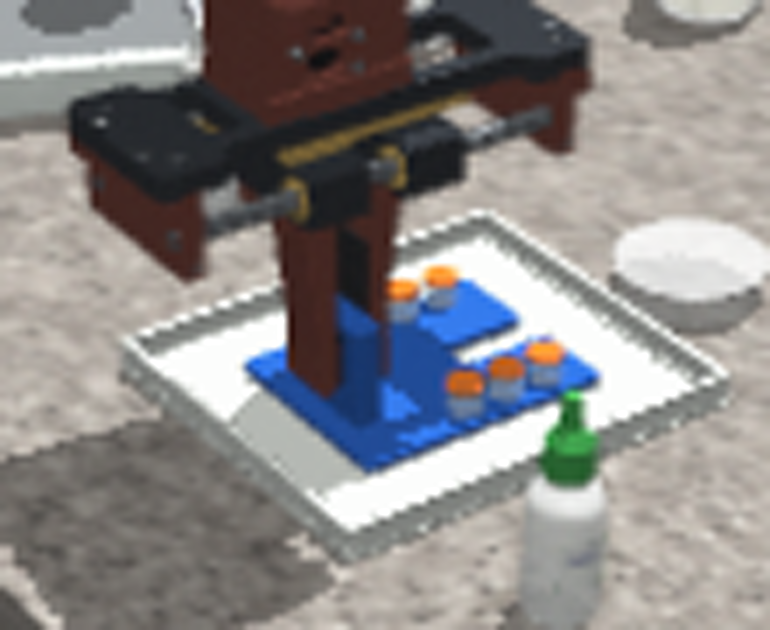

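Request:
carry_out(delta_pos=[[0, 0.03, 0], [0, 0.06, 0], [0, 0.09, 0], [0, 0.1, 0], [0, 0.1, 0]], rotation=[[0, 0, 0], [0, 0, 0], [0, 0, 0], [0, 0, 0], [0, 0, 0]])

```text
t: 23.75
ee_pos: [521.4, 70.5, 19.3]
orientation: [-1.563, -0.184, 0.184]
ft_force: [-2.0, -0.1, 4.6]
width: 12.0
```

Request:
carry_out(delta_pos=[[0, 0, 0], [0, 0, 0], [0, 0, 0], [0, 0, 0], [0, 0, 0]], rotation=[[0, 0, 0], [0, 0, 0], [0, 0, 0], [0, 0, 0], [0, 0, 0]], hand=151)

```text
t: 24.17
ee_pos: [521.4, 70.5, 18.9]
orientation: [-1.563, -0.184, 0.184]
ft_force: [-0.0, 0.3, -0.5]
width: 35.4
```

Request:
carry_out(delta_pos=[[0, -0.5, 0], [0, -1.5, 0], [0, -3, 0], [0, -5, 0], [0, -8, 0], [0, -11.5, 0], [0, -15, 0], [0, -18, 0], [0, -20, 0]], rotation=[[0, 0, 0], [0, 0, 0], [0, 0, 0], [0, 0, 0], [0, 0, 0], [0, 0, 0], [0, 0, 0], [0, 0, 0], [0, 0, 0]])

```text
t: 24.92
ee_pos: [522.3, 70.6, 223.3]
orientation: [-1.563, -0.187, 0.18]
ft_force: [0.2, -0.8, -0.1]
width: 36.0
```

Run:
```python
from h import *
done([0,.1,0]);done([0,-20,0]);obs()
s=ctrl.get_image('side')[:,:,::-1];cv2.imwrite('pics/s17full.png',s)
crop(s,220,190,110,90,7,'s17.png');plan(380,270,219,13.4)
```

```text
t 24.92 pos [522.3  70.6 223.3] yaw 13.4 F [ 0.2 -0.8 -0.1] M [-0.04  0.04  0.  ] w 36.0 q [ 0.11  0.28  1.85  0.    1.01 -0.12]
cmd [521.3  70.5 219.   13.4]
delta cm [-9.12 -0.   22.68] wy 0.0
```

View pics/s17.png

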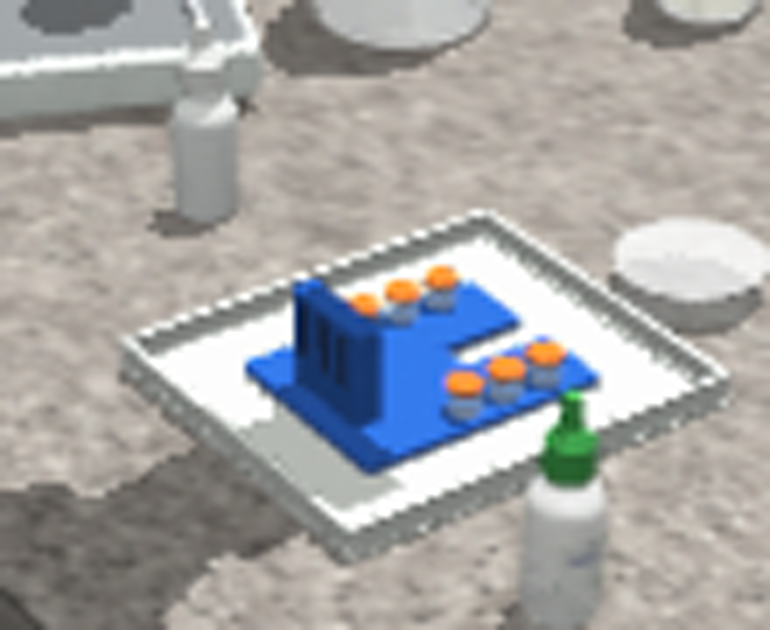

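Request:
carry_out(delta_pos=[[-0.8, 0, 2], [-2, 0, 5], [-3.2, 0, 8], [-4.4, 0, 11], [-5.6, 0, 14], [-6.8, 0, 17], [-8, 0, 20], [-8.8, 0, 22], [-9.1, 0, 22.7], [-9.1, 0, 22.7], [-9.1, 0, 22.7]], rotation=[[0, 0, 0], [0, 0, 0], [0, 0, 0], [0, 0, 0], [0, 0, 0], [0, 0, 0], [0, 0, 0], [0, 0, 0], [0, 0, 0], [0, 0, 0], [0, 0, 0]])

```text
t: 25.88
ee_pos: [380.3, 270.0, 219.2]
orientation: [-1.563, -0.185, 0.184]
ft_force: [1.0, 1.3, 0.3]
width: 35.8
```

Run:
```python
from ang import *
done([-9.1,0,22.7]);obs()
t=ctrl.get_image('top')[:,:,::-1];s=ctrl.get_image('side')[:,:,::-1]
cv2.imwrite('pics/t18.png',cv2.convertScaleAbs(t,alpha=1.4));cv2.imwrite('pics/t18full.png',t);cv2.imwrite('pics/s18full.png',s)
run((('pics/t18full.png','top',106.8,(164,217,24,24)),('pics/s18full.png','side',106.8,(222,158,26,20))))
```

```text
t 25.88 pos [380.3 270.  219.2] yaw 13.5 F [1.  1.3 0.3] M [-0.04  0.07  0.  ] w 35.8 q [ 0.59  0.19  1.97 -0.    0.98  0.36]
cmd [380.2 270.2 219.   13.4]
pics/t18full.png [526.3 379.5] 102 drive ang 86.49528903484173 rmax 20.0
pics/t18full.png [527.  379.6] 102 drive ang 89.32838255780912 rmax 19.7
pics/s18full.png [526.2 382.5] 52 drive ang 82.77500336542893 rmax 19.6
pics/s18full.png [527.  379.6] 50 drive ang 88.74974879980873 rmax 20.3
```

View pics/t18.png

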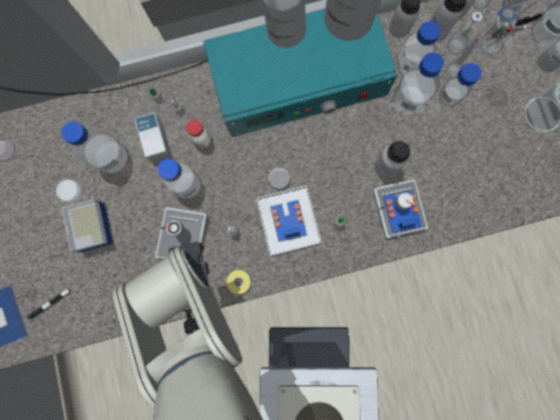

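View pics/s18full.png

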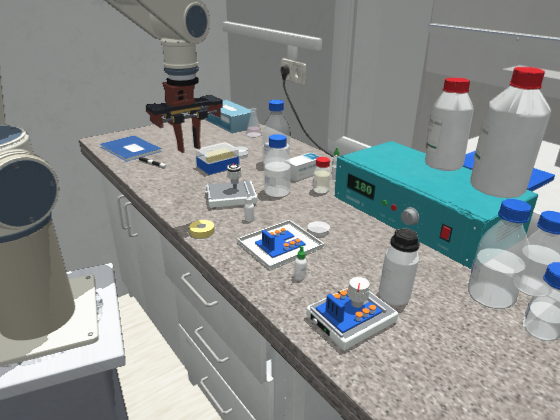

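The carrier lies flat and centred in the tray (top view about (289,221)). The knob's red line points at the mark, and every other item is where it was at the start. I'm handing the job in.

```bash
python3 -c "
from workcell import ctrl
print(ctrl.close_job())"
```

```text
the job is handed in; nothing more can be done
None
```

I unscrewed the ringed knob clockwise in four gripped turns, about 213° in all, following it upwards, until its red line pointed at the black mark. I then gripped the blue carrier by its tab, raised it 10 mm, drew it 100 mm forwards and set it down in the tray. The job was handed in at about 26 s.

**Knob:** In the last pictures the line reads 86–89° in the drive frame from the top camera and 83–89° from the side camera; the mark is at 90°. The lower readings depend on how the knob's centre is found. At this size I can only say the line is on the mark to within a few degrees.

**Carrier:** It touched down with about 5 N at the expected height. The last pictures show it upright, flat and central in the tray.

**Everything else:** By eye, the other drive, the bottles, the droppers, the petri dish and the tape have not moved. The arm ended clear of everything.

**Disagreement on the way:** Midway, side-view readings of the line taken past the gripper were up to 30° off what the turns implied. I stopped short, moved the arm away for an unobstructed look, and made the last turn from that.

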